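Weigh the order basket on the hand scale

TASK

Weigh the basket with the two jars on the spring hand scale: take the scale off its stand by the crossbar handle, catch the basket's handle in its hook, and lift until the whole basket hangs clear of the counter. Hold it still for two seconds so that the pointer settles, then set the basket back down upright on the counter, unhook it and hang the scale back on its stand. Keep the jars in the basket and do not disturb the other things.

Things in the scene. Friction and masses are not known exactly. Their poses are not given: they have to be found in the camera images.
- spring_scale: spring hand scale hanging upright on its stand, 0.16 kg. Origin: centre of its black crossbar handle, 120 mm long (along y), 16 mm thick (x), 18 mm high; z up. Below it a neck 6 mm (x) by 18 mm (y), then the aluminium housing, 24 mm (x) by 46 mm (y), from 28 to 88 mm below the origin, with a white graduated face on its -x side; the hook hangs under it, down to 154 mm
- hook_mouth (a point): on the scale's hook, 115 mm straight below the scale's origin (plus the stretch). The 7 mm wire hook lies in the scale's xz plane, open to -x. A level rod along y, 8 mm thick, passes in or out over the tip (x = -20 mm, its top 15 mm below this point) if its centre is within 10 mm of this height; the bend above is 14 mm above this point
- hook_seat (a point): on the scale's hook, 144 mm straight below the scale's origin (plus the stretch): where the centre of a rod of 8 mm lies when it hangs in the bottom of the hook (it can lie up to 7 mm off in x)
- scale_hook (a joint): how far the hook is drawn down out of the housing, m: 0 unloaded, 0.025 fully drawn; spring 500 N/m after a 0.5 N preload, so 0.014 to 0.019 with the loaded basket hanging free. The pointer moves with it
- scale_stand: fixed stand: dark steel foot 124 x 110 x 8 mm, origin at the centre of its underside. A post at x = +42 mm carries two level arms, 84 mm apart (y = +-42 mm, each 10 mm wide), that reach to x = -62 mm, tops 163 mm high. A cradle near each end: floor 24 mm wide, 45 degree lips 10 mm high, 42 mm apart at the top. The scale's housing and hook hang between the arms: lift them clear before going sideways
- stand_rest (a point): where the centre of the scale's crossbar lies when it hangs in the two cradles: on the stand at x = -40 mm, y = 0, 172 mm high; axes as the stand's. The scale hangs there with its axes parallel to the stand's, either way round
- basket: low light-wood tray 92 mm (x) by 199 mm (y), walls 36 to 44 mm high, 0.2 kg, with a fixed 8 mm steel rod handle arching in the basket's yz plane over its middle. Origin: centre of its underside, z up. The jars stand in it at y = +46 and -46 mm; their tops are 108 mm above the origin, with a gap of 23 mm between them at y = 0
- handle_mid (a point): middle (highest part) of the basket's handle, on the rod's axis, 140 mm above the basket's underside; the rod runs level along the basket's y for 20 mm either side and bends down to the ends beyond
- end_left (a point): middle of the basket's +y end, on its underside (90 mm from the origin)
- end_right (a point): middle of the basket's -y end, on its underside (90 mm from the origin)
- honey_jar: glass honey jar with a grey-white lid, 66 x 72 x 102 mm, about 0.36 kg, in one half of the basket; origin at the centre of its underside
- jam_jar: round glass jam jar with a yellow lid, 66 x 66 x 100 mm, about 0.34 kg, in the other half of the basket; origin at the centre of its underside
- counter_bell: bystander: reception bell, 85 mm wide, 58 mm high; origin under its centre
- price_holder1: bystander: price card holder 34 x 78 x 78 mm near the counter's far edge, between basket and stand; origin under its centre
- marker: bystander: marker pen 135 mm long, lying between basket and stand; origin under its centre

How it is judged:
By the outcome, as a careful person would: the job done as asked, in the order asked, and still so for the second after the job is handed in, with the robot touching nothing.
It also fails if it takes over 61 s, if anything falls off the work surface, if the arm or the gripper's body presses on something with over 40 N, if the wrist force passes 120 N, or if a joint passes its speed limit or range.

ROBOT

A 7-joint arm with a two-finger parallel gripper is mounted at the origin on a cart in front of the work surface, level with it; the furniture and walls round the work are solid. World frame = base frame: x ahead of the robot, y to its left, z up, the work surface at z = 0. Lengths are in m, angles in rad, forces in N, time in s.
With the tool pointing down it reaches from about 0.4 to 0.85 m from the base axis. Payload 4.5 kg.
Tool frame: the origin (TCP) lies on the centre line of the jaws, within the pads' length; the fingertips stand 11 mm ahead of it and the grasp point (between the pads) lies 8 mm behind it; z points along the fingers, x is the direction in which the jaws open and shut, and the axes are right-handed (so a half turn about z gives the same grasp; the last joint's range is limited). The gripper opens to 88 mm and grips with 3 to 60 N. Pads are 18 mm wide; open, the fingers measure 123 mm over their backs; the gripper's body (75 mm by 187 mm) begins 45 mm behind the grasp point.
Start: joints at [1.383, 0.689, -0.195, 1.565, 0.157, 0.902, -0.215], TCP at [0.138, -0.61, 0.223] pointing down, gripper open.
Joint ranges: [-3.01, 3.01], [-0.46, 2.08], [-1.47, 1.51], [0.13, 2.56], [-1, 4.14], [0.04, 2.09], [-2.66, 2.66]. Speed limits (rad/s): [2.57, 2.57, 3.14, 3.14, 3.14, 3.14, 3.14].

INTERFACE

Orientations are given as a unit quaternion [x, y, z, w].
In Python, from plant import r, vision, order, nets gives the robot as it stands.
- The arm moves only by the tool send_rows, never from a script. Its argument "series" is a list of rows, each an object with "delta_pos": the shift along the tool's x, y, z in cm, a list of three; "turn": the turn about the tool's z in degrees; "jaw": the closure, from 0 (fully open) to 1 (shut). In form: [{"delta_pos": [x, y, z], "turn": turn, "jaw": jaw}, ...]. A call has 1 to 8 rows; each row is the pose to reach, as a shift and turn from the pose commanded when the call began, along the tool's axes at that moment; what a row does not reach only later rows make up. A row lasts 1/12 s, in which the tool goes at most 41.7 mm and 7.16 degrees, less where a joint would pass 70% of its speed; a pose out of reach is approached as far as the arm can. A call with a gripper value outside its range is refused whole. The fingers move at their own pace and stop on an object; "force" is the grip in N (left out, the last holds). Time passes only in rows, so rows that repeat a pose let the fingers close. It gives the time, the measured TCP pose, the force and the opening at its end, in the units of the state.
- r.get_state(): the state, without advancing time (a new reading comes with each control period).
- vision.snapshot(name): name is "side" or "top" or "wrist"; returns the picture (420x560x3 uint8, blue, green, red); there is no depth.
- vision.camera_params(name): a dict with "intrinsics" (3x3 intrinsics, pixels), "extrinsics" (4x4, takes a point from world to camera coordinates). Camera axes: x right, y down, z forward; pixel columns grow to the right and rows downward; lengths in m; the calibration is good to about 2 mm. A picture is of the moment at which its call begins: read the wrist's pose just before it. camera_params takes no time and is no camera call; for the wrist camera it gives the pose at the moment of the call.
- order.finish_job(): hands the job in, once; it reports no verdict.
Trained networks look in the newest picture that a camera, given by its name, has taken for a name from the list of things; names that differ only in an ending like _2 or _b are one class to them, and where a whole thing is asked for, a point or a joint stands for the part that bears it (a point fixed in the world has none). Each returns a list of dicts, best first, with "score" (0 to 1); they miss things now and then, are a little off and sometimes report something else, mostly with a low value. They report only what shows in the picture. A call takes as long as a camera call.
- nets.boxes_of(camera, label): "location" ([row, column] as shares, 0 to 1, of the picture: columns of its width, rows of its height, amid what is visible of it).
- nets.trace(camera, label): "region" (420x560 bool, what is visible of it) and "location" ([row, column] as shares, 0 to 1, of the picture: columns of its width, rows of its height, amid what is visible of it).
The state is a dict: "clock": time; "q": joint angles; "qd": joint speeds; "joint_torque": joint torques, N m; "tool_pos": TCP position; "eef_rot": TCP orientation; "contact_force": force on the tool from outside, world axes, zero at the start; "moment": the same for the moment, N m; "opening": opening from 0.0 (shut) to 1.0 (fully open).
Only numpy, scipy, OpenCV 4.12 (cv2) and the standard library are available. Lean on these libraries where they do the work, as an engineer would, in place of code of your own. Each camera call takes 0.05 s, during which the arm holds its last target.

## Working session

There is one attempt and no reset: what is moved stays moved. The work goes in short steps, Python scripts to look and compute and a tool call to move; the robot and the scene stay as the last step left them, time stands still between calls to the robot, and variables do not carry over. Pictures are saved under pics/ and viewed, and the job is handed in when it is done.

Besides the shell and the picture viewer there is one more tool, called after "Request:" by a JSON object that holds its "name" and its "arguments". send_rows: Moves the arm, as the interface text tells. Its arguments: {"type":"object","properties":{"series":{"type":"array"},"force":{"type":"number"}},"required":["series"]}

```bash
mkdir -p pics; ls
cat > h.py <<'E'
import numpy as np, cv2
from plant import r, vision, order, nets
from scipy.spatial.transform import Rotation as R
def ray(cam,px,P=None):
    P=P or vision.camera_params(cam); K=np.array(P["intrinsics"]);E=np.array(P["extrinsics"])
    d=np.linalg.inv(K)@np.array([px[0],px[1],1.0]); Rt=E[:3,:3].T
    return -Rt@E[:3,3], Rt@d
def atz(cam,px,z,P=None):
    c,d=ray(cam,px,P); return c+d*(z-c[2])/d[2]
def proj(cam,p,P=None):
    P=P or vision.camera_params(cam); K=np.array(P["intrinsics"]);E=np.array(P["extrinsics"])
    q=K@(E[:3,:3]@np.array(p)+E[:3,3]); return q[:2]/q[2]
def tri(obs):
    A=np.zeros((3,3));b=np.zeros(3)
    for c,d in obs:
        d=d/np.linalg.norm(d);M=np.eye(3)-np.outer(d,d);A+=M;b+=M@c
    return np.linalg.solve(A,b)
def st():
    s=r.get_state(); print({k:np.round(s[k],3).tolist() for k in ["clock","tool_pos","eef_rot","contact_force","moment","opening","q"]}); return s
E
python3 - <<'E'
from h import *
s=st(); print(R.from_quat(s["eef_rot"]).as_matrix().round(3))
for c in ["side","top","wrist"]:
    im=vision.snapshot(c); cv2.imwrite(f"pics/{c}0.png",im)
    P=vision.camera_params(c); E=np.array(P["extrinsics"]); print(c,np.round(P["intrinsics"],1).tolist(),(-E[:3,:3].T@E[:3,3]).round(3),E[:3,:3].round(3).tolist())
E
```

```text
pics
{'clock': 0.0, 'tool_pos': [0.137, -0.609, 0.222], 'eef_rot': [0.781, -0.624, -0.001, -0.001], 'contact_force': [-0.487, 0.034, -0.614], 'moment': [-0.006, 0.034, 0.014], 'opening': 1.004, 'q': [1.383, 0.69, -0.195, 1.566, 0.157, 0.903, -0.215]}
[[ 0.22  -0.975 -0.001]
 [-0.975 -0.22   0.002]
 [-0.002  0.    -1.   ]]
side [[406.8, 0.0, 277.1], [0.0, 406.8, 211.6], [0.0, 0.0, 1.0]] [ 0.343 -0.704  0.796] [[0.978, -0.207, 0.02], [-0.123, -0.652, -0.748], [0.167, 0.729, -0.663]]
top [[418.3, 0.0, 282.7], [0.0, 418.3, 211.0], [0.0, 0.0, 1.0]] [0.463 0.047 1.115] [[0.009, -1.0, -0.005], [-0.997, -0.008, -0.079], [0.079, 0.006, -0.997]]
wrist [[322.4, 0.0, 275.7], [0.0, 322.4, 207.9], [0.0, 0.0, 1.0]] [ 0.203 -0.594  0.385] [[0.221, -0.975, -0.002], [-0.941, -0.213, 0.264], [-0.257, -0.056, -0.965]]
```

View pics/side0.png

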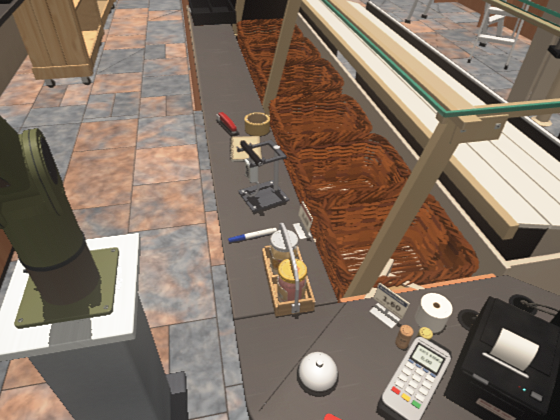

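View pics/top0.png

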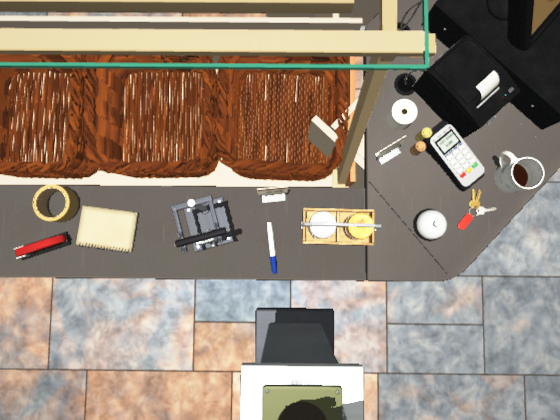

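Run:
```python
from h import *
out={}
for c in ["side","top"]:
    vision.snapshot(c)
    for l in ["spring_scale","scale_stand","basket","hook_mouth","handle_mid","end_left","end_right","stand_rest","honey_jar","jam_jar"]:
        try:
            for d in nets.boxes_of(c,l)[:2]:
                print(c,l,round(d["score"],2),np.round(np.array(d["location"])*[420,560],1)[::-1])
        except Exception as e: print(c,l,e)
st()
```

```text
side spring_scale 0.76 [247.3 160.4]
side scale_stand 0.65 [268.7 186.5]
side scale_stand 0.6 [298.5 291.3]
side basket 0.88 [296.6 294. ]
side hook_mouth 0.38 [255.9 194.8]
side handle_mid 0.63 [295.  293.3]
side end_left 0.54 [318.6 375.8]
side end_right 0.65 [297.1 292.1]
side stand_rest 0.7 [267.5 192.3]
side honey_jar 0.67 [278.3 248. ]
side jam_jar 0.74 [288.9 281.3]
top spring_scale 0.87 [205.6 239.9]
top scale_stand 0.58 [202.7 219. ]
top basket 0.9 [339.6 223.4]
top basket 0.55 [202.9 237.5]
top handle_mid 0.8 [336.4 226.7]
top end_left 0.81 [338.9 229.1]
top end_right 0.88 [338.2 225.3]
top stand_rest 0.77 [202.6 218.5]
top honey_jar 0.94 [321. 225.]
top jam_jar 0.87 [360.7 225.7]
top jam_jar 0.58 [202.5 216.8]
{'clock': 1.25, 'tool_pos': [0.138, -0.61, 0.223], 'eef_rot': [0.781, -0.624, 0.0, 0.0], 'contact_force': [0.081, -0.364, 0.451], 'moment': [0.078, 0.018, 0.054], 'opening': 1.0, 'q': [1.383, 0.689, -0.195, 1.565, 0.157, 0.902, -0.215]}
```

Run:
```python
import cv2
im=cv2.imread("pics/top0.png"); 
cv2.imwrite("pics/t1.png",cv2.resize(im[180:265,160:260],None,fx=7,fy=7,interpolation=cv2.INTER_CUBIC))
cv2.imwrite("pics/t2.png",cv2.resize(im[190:260,290:390],None,fx=8,fy=8,interpolation=cv2.INTER_CUBIC))
im=cv2.imread("pics/side0.png"); 
cv2.imwrite("pics/s1.png",cv2.resize(im[130:220,220:320],None,fx=6,fy=6,interpolation=cv2.INTER_CUBIC))
cv2.imwrite("pics/s2.png",cv2.resize(im[210:325,220:330],None,fx=5,fy=5,interpolation=cv2.INTER_CUBIC))
```

```text
(no output)
```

View pics/t1.png

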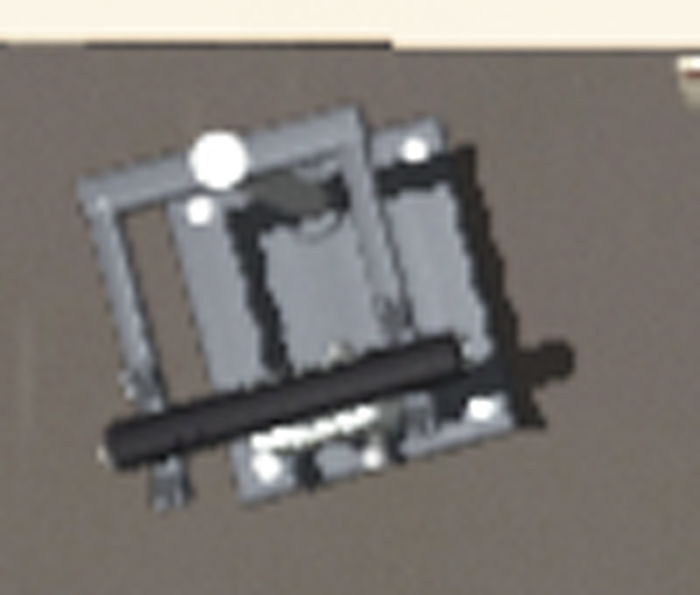

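View pics/t2.png

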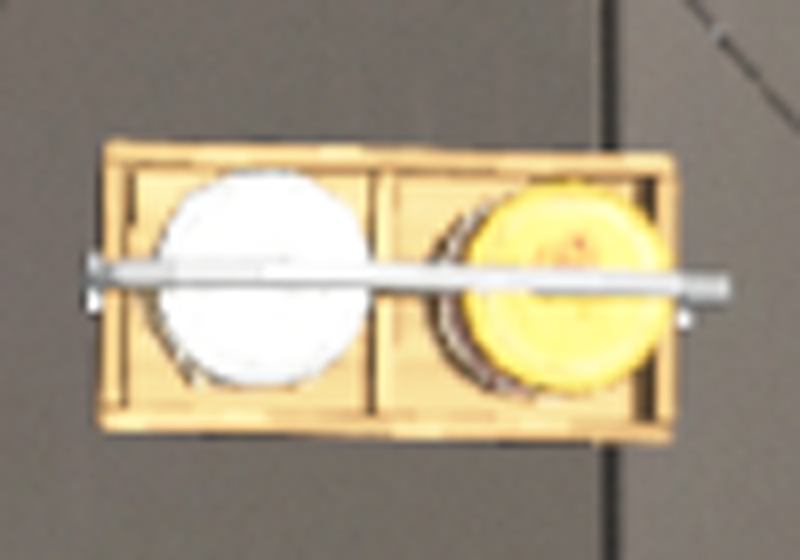

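View pics/s1.png

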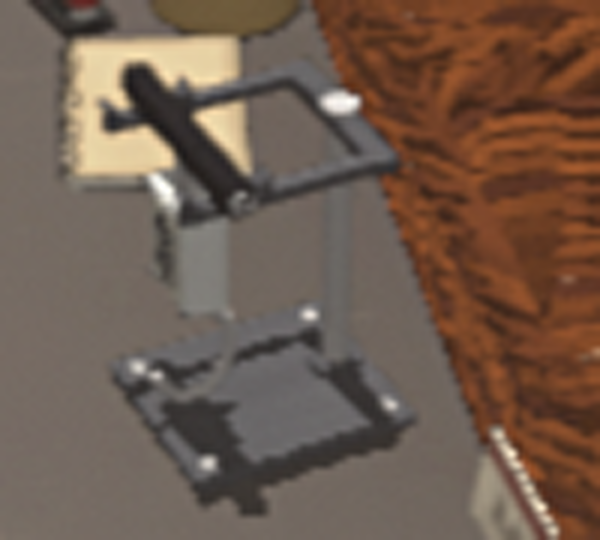

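View pics/s2.png

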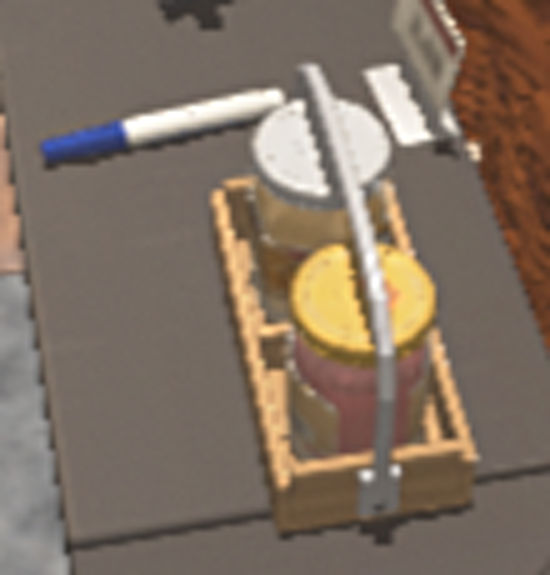

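Run:
```python
from h import *
e1=[(175.4,244),(225.7,230.7)]; 
w=[atz("top",p,.174) for p in e1]; print("bar top",np.round(w,4),np.mean(w,0).round(4),np.linalg.norm(w[0]-w[1]))
s=[(242.5,142.5),(260,163.3)]
ws=[atz("side",p,.174) for p in s]; print("bar side",np.round(ws,4),np.mean(ws,0).round(4))
for a,b in zip(e1,s): print(tri([ray("top",a),ray("side",b)]).round(4))
d=w[1]-w[0]; print("yaw of bar (dir y)",np.degrees(np.arctan2(d[0],-d[1])))
c=[(103,143),(677,157),(673,440),(100,428)]
c=[atz("top",(290+x/8,190+y/8),.04) for x,y in c]; print("basket",np.round(c,4),np.mean(c,0).round(4))
for i in range(4): dd=c[(i+1)%4]-c[i]; print(np.linalg.norm(dd).round(4),np.degrees(np.arctan2(dd[1],dd[0])).round(2))
# handle rod axis at z=.14 centre px: crop (378,272) 
h=[atz("top",(290+x/8,190+y/8),.142) for x,y in [(300,271),(450,275)]]; print("handle",np.round(h,4))
m=np.mean(c,0); 
h0=h[0]+(h[1]-h[0])*(m[1]-h[0][1])/(h[1][1]-h[0][1]); print(h0, proj("side",[h0[0],m[1],.14]))
# stand foot corners top crop: 
f=[(435,120),(515,425),(242,500)]
f=[atz("top",(160+x/7,180+y/7),.008) for x,y in f]; print("foot",np.round(f,4))
for i in range(2): dd=f[i+1]-f[i]; print(np.linalg.norm(dd).round(4),np.degrees(np.arctan2(dd[1],dd[0])).round(2))
print("foot centre",(f[0]+f[2])/2)
```

```text
bar top [[0.4613 0.2927 0.174 ]
 [0.4922 0.1803 0.174 ]] [0.4767 0.2365 0.174 ] 0.11654252366050344
bar side [[0.4645 0.2868 0.174 ]
 [0.4953 0.1768 0.174 ]] [0.4799 0.2318 0.174 ]
[0.4633 0.2934 0.1701]
[0.4941 0.1804 0.1717]
yaw of bar (dir y) 15.330512729361786
basket [[ 0.5568  0.0014  0.04  ]
 [ 0.5538 -0.1832  0.04  ]
 [ 0.463  -0.1812  0.04  ]
 [ 0.4652  0.0019  0.04  ]] [ 0.5097 -0.0903  0.04  ]
0.1847 -90.92
0.0908 178.71
0.1832 89.31
0.0916 -0.31
handle [[ 0.5111 -0.0517  0.142 ]
 [ 0.5103 -0.0952  0.142 ]]
[ 0.51035779 -0.0902656   0.142     ] [287.73256152 242.64841303]
foot [[0.5865 0.2151 0.008 ]
 [0.471  0.1826 0.008 ]
 [0.4419 0.285  0.008 ]]
0.1199 -164.25
0.1064 105.86
foot centre [0.51421129 0.25004673 0.008     ]
```

Run:
```python
from h import *
# post base estimates
for p in [(335,187),(352,187)]: print("top base",atz("top",p,0).round(3))
for p in [(347,292),(370,300)]: print("side base",atz("side",p,0).round(3))
im=cv2.imread("pics/top0.png"); cv2.imwrite("pics/t3.png",cv2.resize(im[0:210,290:450],None,fx=2.8,fy=2.8,interpolation=cv2.INTER_CUBIC))
im=cv2.imread("pics/side0.png"); cv2.imwrite("pics/s3.png",cv2.resize(im[60:330,300:520],None,fx=2.2,fy=2.2,interpolation=cv2.INTER_CUBIC))
```

```text
top base [ 0.617 -0.086  0.   ]
top base [ 0.618 -0.132  0.   ]
side base [ 0.65  -0.148  0.   ]
side base [ 0.696 -0.181  0.   ]
```

View pics/t3.png

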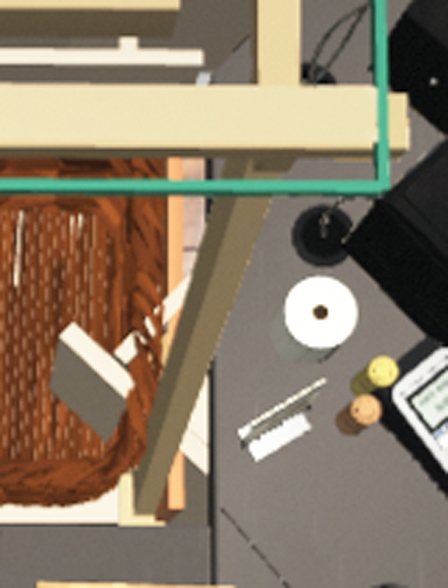

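View pics/s3.png

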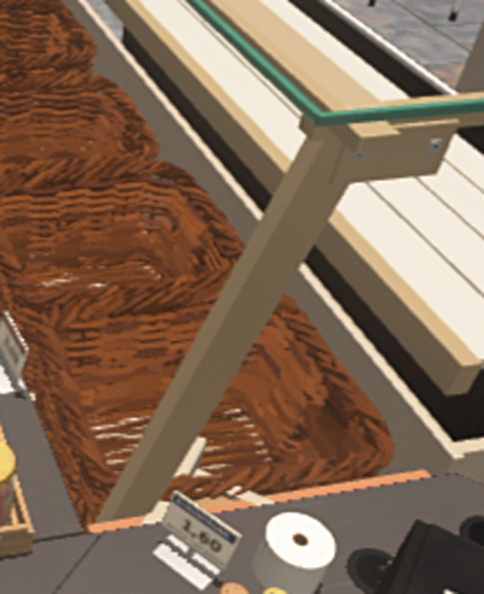

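View pics/wrist0.png

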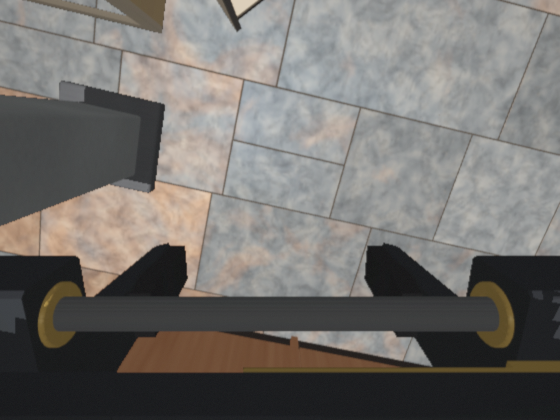

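Run:
```python
from h import *
a=tri([ray("top",(378,59)),ray("side",(445,122))]); b=tri([ray("top",(341,180)),ray("side",(355,292))]); print(a.round(3),b.round(3))
for z in (.26,.3,.35,.4,.45): print(z,(b+(a-b)*(z-b[2])/(a[2]-b[2])).round(3))
```

```text
[ 0.785 -0.112  0.425] [ 0.665 -0.115 -0.047]
0.26 [ 0.743 -0.113  0.26 ]
0.3 [ 0.754 -0.113  0.3  ]
0.35 [ 0.766 -0.112  0.35 ]
0.4 [ 0.779 -0.112  0.4  ]
0.45 [ 0.792 -0.112  0.45 ]
```

```bash
cat >> h.py <<'E'
def plan(targets):
    """targets: list of (pos or None, yawdeg of tool x or None); each a separate call from the previous pose"""
    s=r.get_state(); p=np.array(s["tool_pos"]); M=R.from_quat(s["eef_rot"]).as_matrix(); y=np.degrees(np.arctan2(M[1,0],M[0,0]))
    print("now",round(s["clock"],2),p.round(4),"yaw",round(y,2))
    for t,ty in targets:
        t=p if t is None else np.array(t); ty=y if ty is None else ty
        a=np.radians(y); X=np.array([np.cos(a),np.sin(a),0]); Y=np.array([np.sin(a),-np.cos(a),0]); d=t-p
        turn=(y-ty+180)%360-180
        print("cm",[round(100*v,2) for v in (d@X,d@Y,-d[2])],"turn",round(turn,1),"rows",round(max(np.linalg.norm(d)/.0417,abs(turn)/7.16),1))
        p=t;y=ty
E
python3 - <<'E'
from h import *
plan([((.42,-.35,.32),-37),((.48,-.05,.32),0),((.478,.2365,.26),15.5)])
E
```

```text
now 1.25 [ 0.1375 -0.6097  0.2227] yaw -77.29
cm [np.float64(-19.12), np.float64(-33.27), np.float64(-9.73)] turn -40.3 rows 9.5
cm [np.float64(-13.26), np.float64(-27.57), np.float64(-0.0)] turn -37 rows 7.3
cm [np.float64(-0.2), np.float64(-28.65), np.float64(6.0)] turn -15.5 rows 7.0
```

Request:
{"name": "send_rows", "arguments": {"series": [{"delta_pos": [-19.1, -33.3, -9.7], "turn": -40, "jaw": 0.3}, {"delta_pos": [-19.1, -33.3, -9.7], "turn": -40, "jaw": 0.3}, {"delta_pos": [-19.1, -33.3, -9.7], "turn": -40, "jaw": 0.3}, {"delta_pos": [-19.1, -33.3, -9.7], "turn": -40, "jaw": 0.3}, {"delta_pos": [-19.1, -33.3, -9.7], "turn": -40, "jaw": 0.3}, {"delta_pos": [-19.1, -33.3, -9.7], "turn": -40, "jaw": 0.3}, {"delta_pos": [-19.1, -33.3, -9.7], "turn": -40, "jaw": 0.3}, {"delta_pos": [-19.1, -33.3, -9.7], "turn": -40, "jaw": 0.3}]}}

```text
clock: 1.92
tool_pos: [0.3766, -0.3898, 0.3051]
eef_rot: [0.947, -0.32, 0.0, 0.0]
contact_force: [0.5, -1.0, 0.4]
opening: 0.701
```

Run:
```python
from h import *
plan([((.48,-.1,.32),-3),((.478,.2365,.26),15.5)])
```

```text
now 1.92 [ 0.3766 -0.3898  0.3051] yaw -37.3
cm [np.float64(-9.34), np.float64(-29.31), np.float64(-1.49)] turn -34.3 rows 7.4
cm [np.float64(-1.96), np.float64(-33.59), np.float64(6.0)] turn -18.5 rows 8.2
```

Request:
{"name": "send_rows", "arguments": {"series": [{"delta_pos": [-9.3, -29.3, -1.5], "turn": -34, "jaw": 0.3}, {"delta_pos": [-9.3, -29.3, -1.5], "turn": -34, "jaw": 0.3}, {"delta_pos": [-9.3, -29.3, -1.5], "turn": -34, "jaw": 0.3}, {"delta_pos": [-9.3, -29.3, -1.5], "turn": -34, "jaw": 0.3}, {"delta_pos": [-9.3, -29.3, -1.5], "turn": -34, "jaw": 0.3}, {"delta_pos": [-9.3, -29.3, -1.5], "turn": -34, "jaw": 0.3}, {"delta_pos": [-9.3, -29.3, -1.5], "turn": -34, "jaw": 0.3}, {"delta_pos": [-9.3, -29.3, -1.5], "turn": -34, "jaw": 0.3}]}}

```text
clock: 2.58
tool_pos: [0.481, -0.095, 0.3205]
eef_rot: [1.0, -0.025, 0.002, -0.002]
contact_force: [-0.3, -0.0, 0.1]
opening: 0.702
```

Run:
```python
from h import *
plan([((.478,.2365,.26),15.5)])
im=vision.snapshot("wrist"); cv2.imwrite("pics/w1.png",im)
```

```text
now 2.58 [ 0.481  -0.095   0.3205] yaw -2.84
cm [np.float64(-1.94), np.float64(-33.09), np.float64(6.05)] turn -18.3 rows 8.1
```

View pics/w1.png

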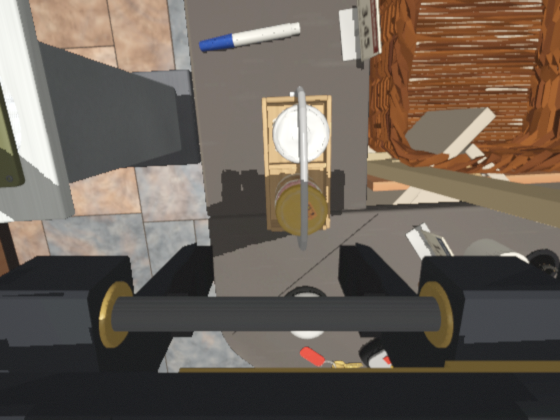

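Run:
```python
from h import *
for p in [(303,166),(302,110),(304,215)]: print(atz("wrist",p,.142).round(4))
for p in [(263,97),(331,97),(330,232),(268,234)]: print(atz("wrist",p,.04).round(4))
```

```text
[ 0.5118 -0.0727  0.142 ]
[ 0.5122 -0.0158  0.142 ]
[ 0.5116 -0.1269  0.142 ]
[0.4703 0.0058 0.04  ]
[0.5589 0.0017 0.04  ]
[ 0.5571 -0.1846  0.04  ]
[ 0.4669 -0.1833  0.04  ]
```

Request:
{"name": "send_rows", "arguments": {"series": [{"delta_pos": [-2, -33.1, 6], "turn": -18.3, "jaw": 0.3}, {"delta_pos": [-2, -33.1, 6], "turn": -18.3, "jaw": 0.3}, {"delta_pos": [-2, -33.1, 6], "turn": -18.3, "jaw": 0.3}, {"delta_pos": [-2, -33.1, 6], "turn": -18.3, "jaw": 0.3}, {"delta_pos": [-2, -33.1, 6], "turn": -18.3, "jaw": 0.3}, {"delta_pos": [-2, -33.1, 6], "turn": -18.3, "jaw": 0.3}, {"delta_pos": [-2, -33.1, 6], "turn": -18.3, "jaw": 0.3}, {"delta_pos": [-2, -33.1, 6], "turn": -18.3, "jaw": 0.3}]}}

```text
clock: 3.3
tool_pos: [0.4783, 0.2273, 0.2596]
eef_rot: [0.992, 0.13, 0.0, 0.0]
contact_force: [1.2, -0.3, 1.0]
opening: 0.703
```

Run:
```python
from h import *
plan([((.478,.2365,.164),15.5)])
for c in ["wrist","side","top"]:
    im=vision.snapshot(c); cv2.imwrite(f"pics/{c}2.png",im)
    if c!="wrist": cv2.imwrite(f"pics/{c}2z.png",cv2.resize(im[100:260,140:340],None,fx=4,fy=3.7))
```

```text
now 3.3 [0.4783 0.2273 0.2596] yaw 14.94
cm [np.float64(0.21), np.float64(-0.9), np.float64(9.56)] turn -0.6 rows 2.3
```

View pics/wrist2.png

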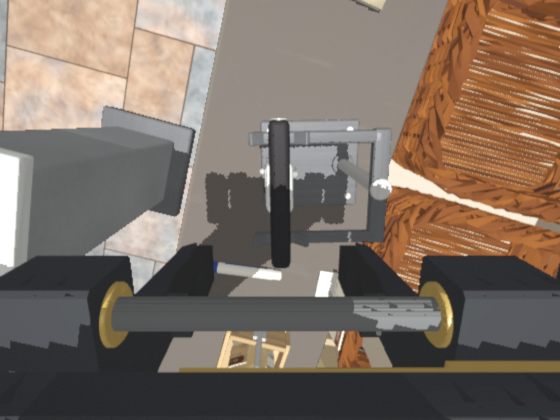

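View pics/side2z.png

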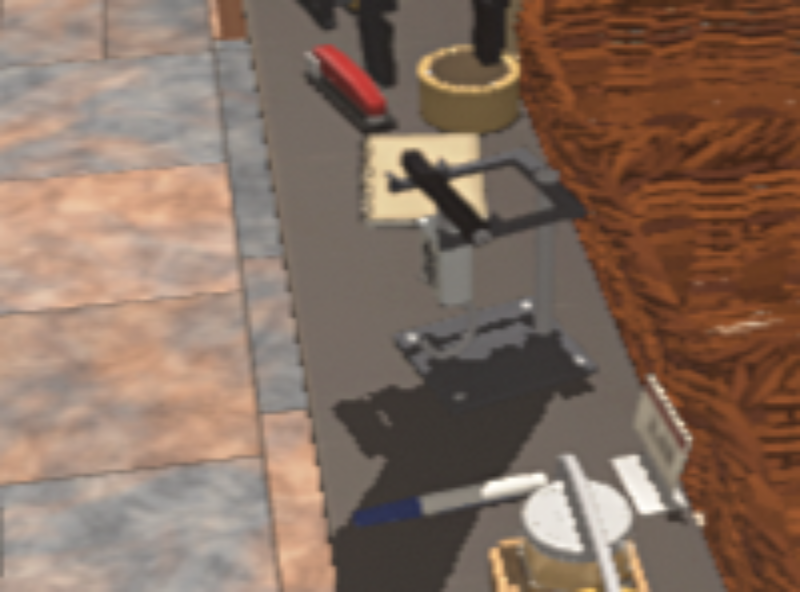

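Run:
```python
from h import *
a,b=[atz("wrist",p,.176) for p in [(279,121),(280.5,265)]]; m=(a+b)/2; d=a-b
print(a.round(4),b.round(4),m.round(4),np.linalg.norm(d),np.degrees(np.arctan2(-d[0],d[1])))
plan([((*m[:2],.20),15.5),((*m[:2],.164),15.5)])
```

```text
[0.4613 0.2963 0.176 ] [0.4936 0.1852 0.176 ] [0.4774 0.2408 0.176 ] 0.11568572374436444 16.19726354100573
now 3.45 [0.4771 0.23   0.2597] yaw 15.39
cm [np.float64(0.31), np.float64(-1.03), np.float64(5.97)] turn -0.1 rows 1.5
cm [np.float64(0.0), np.float64(0.0), np.float64(3.6)] turn 0.0 rows 0.9
```

Request:
{"name": "send_rows", "arguments": {"series": [{"delta_pos": [0.24, -0.87, 4], "turn": -0.3, "jaw": 0.4}, {"delta_pos": [0.24, -0.87, 5], "turn": -0.3, "jaw": 0.4}, {"delta_pos": [0.24, -0.87, 5], "turn": -0.3, "jaw": 0.4}, {"delta_pos": [0.24, -0.87, 5], "turn": -0.3, "jaw": 0.4}]}}

```text
clock: 3.78
tool_pos: [0.4784, 0.2333, 0.21]
eef_rot: [0.991, 0.132, -0.001, 0.001]
contact_force: [0.9, 0.5, -0.1]
opening: 0.601
```

Run:
```python
from h import *
plan([((.477,.239,.164),15.7)])
im=vision.snapshot("wrist"); cv2.imwrite("pics/w3.png",im)
plan([((.477,.239,.164),15.7)])
```

```text
now 3.78 [0.4784 0.2333 0.21  ] yaw 15.2
cm [np.float64(0.01), np.float64(-0.59), np.float64(4.6)] turn -0.5 rows 1.1
now 3.83 [0.479  0.234  0.2108] yaw 15.19
cm [np.float64(-0.06), np.float64(-0.53), np.float64(4.68)] turn -0.5 rows 1.1
```

View pics/w3.png

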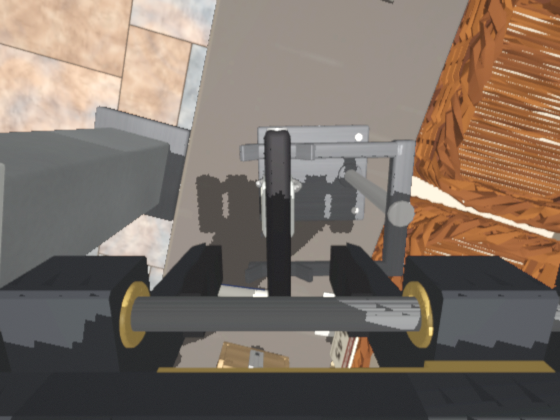

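Request:
{"name": "send_rows", "arguments": {"series": [{"delta_pos": [-0.05, -0.55, 2], "turn": -0.5, "jaw": 0.4}, {"delta_pos": [-0.05, -0.55, 4.6], "turn": -0.5, "jaw": 0.4}, {"delta_pos": [-0.05, -0.55, 4.6], "turn": -0.5, "jaw": 0.4}, {"delta_pos": [-0.05, -0.55, 4.6], "turn": -0.5, "jaw": 0.4}]}}

```text
clock: 4.17
tool_pos: [0.4766, 0.2396, 0.1646]
eef_rot: [0.991, 0.137, -0.0, 0.0]
contact_force: [-0.7, -0.0, 0.3]
opening: 0.6
```

Run:
```python
from h import *
plan([((.477,.239,.164),15.7)]); st()
for c in ["top","wrist"]:
    im=vision.snapshot(c); cv2.imwrite(f"pics/{c}4.png",im)
```

```text
now 4.17 [0.4766 0.2396 0.1646] yaw 15.75
cm [np.float64(0.03), np.float64(0.07), np.float64(0.06)] turn 0.1 rows 0.0
{'clock': 4.167, 'tool_pos': [0.477, 0.24, 0.165], 'eef_rot': [0.991, 0.137, -0.0, 0.0], 'contact_force': [-0.674, -0.044, 0.252], 'moment': [-0.029, -0.089, 0.02], 'opening': 0.6, 'q': [-0.212, 0.703, -0.567, 1.889, 0.56, 0.714, -0.832]}
```

View pics/wrist4.png

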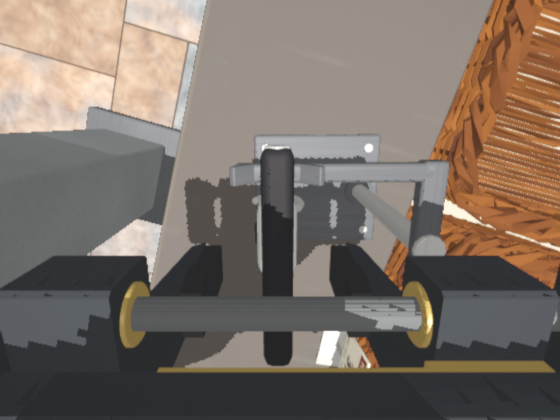

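Run:
```python
from h import *
a,b=[atz("wrist",p,.176) for p in [(278,148),(278,365)]]; m=(a+b)/2; d=a-b
print(a.round(4),b.round(4),m.round(4),np.linalg.norm(d),np.degrees(np.arctan2(-d[0],d[1])))
```

```text
[0.4631 0.2949 0.176 ] [0.4963 0.1786 0.176 ] [0.4797 0.2367 0.176 ] 0.12094412041096357 15.89586840222856
```

Request:
{"name": "send_rows", "arguments": {"series": [{"delta_pos": [0, 0, 0], "turn": 0, "jaw": 1}, {"delta_pos": [0, 0, 0], "turn": 0, "jaw": 1}, {"delta_pos": [0, 0, 0], "turn": 0, "jaw": 1}, {"delta_pos": [0, 0, 0], "turn": 0, "jaw": 1}, {"delta_pos": [0, 0, 0], "turn": 0, "jaw": 1}, {"delta_pos": [0, 0, 0], "turn": 0, "jaw": 1}], "force": 50}}

```text
clock: 4.77
tool_pos: [0.4768, 0.2407, 0.1643]
eef_rot: [0.99, 0.138, 0.001, -0.0]
contact_force: [0.3, -0.5, 1.0]
opening: 0.167
```

Request:
{"name": "send_rows", "arguments": {"series": [{"delta_pos": [0, 0, -1], "turn": 0, "jaw": 1}, {"delta_pos": [0, 0, -3], "turn": 0, "jaw": 1}, {"delta_pos": [0, 0, -6], "turn": 0, "jaw": 1}, {"delta_pos": [0, 0, -9], "turn": 0, "jaw": 1}, {"delta_pos": [0, 0, -12], "turn": 0, "jaw": 1}, {"delta_pos": [0, 0, -15], "turn": 0, "jaw": 1}, {"delta_pos": [0, 0, -18], "turn": 0, "jaw": 1}, {"delta_pos": [0, 0, -18.5], "turn": 0, "jaw": 1}]}}

```text
clock: 5.43
tool_pos: [0.4776, 0.2427, 0.3547]
eef_rot: [0.99, 0.138, 0.004, -0.002]
contact_force: [0.2, 0.5, 0.4]
opening: 0.002
```

Run:
```python
from h import *
st()
for c in ["side","wrist","top"]:
    im=vision.snapshot(c); cv2.imwrite(f"pics/{c}5.png",im)
plan([((.535,.05,.352),-0.9),((.552,-.09,.352),-0.9)])
```

```text
{'clock': 5.433, 'tool_pos': [0.478, 0.243, 0.355], 'eef_rot': [0.99, 0.138, 0.004, -0.002], 'contact_force': [0.222, 0.464, 0.382], 'moment': [0.018, -0.098, -0.038], 'opening': 0.002, 'q': [-0.115, 0.485, -0.71, 1.632, 0.342, 1.143, -0.633]}
now 5.58 [0.476  0.2402 0.3491] yaw 15.81
cm [np.float64(0.49), np.float64(19.91), np.float64(-0.29)] turn 16.7 rows 4.8
cm [np.float64(1.92), np.float64(13.97), np.float64(-0.0)] turn 0.0 rows 3.4
```

View pics/side5.png

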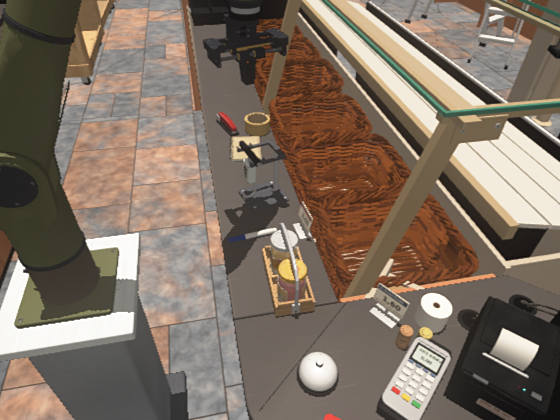

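View pics/wrist5.png

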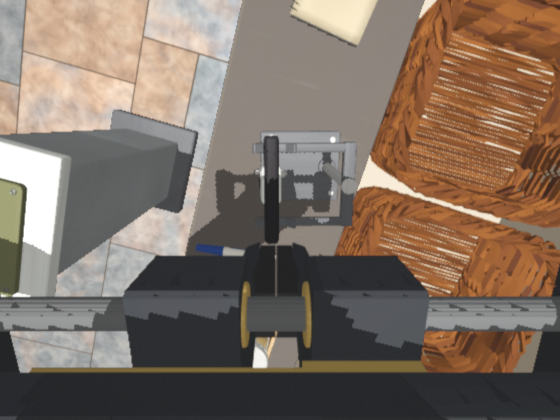

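Run:
```python
from h import *
s=st(); p=np.array(s["tool_pos"])
for dz in (.011,0,-.008,-.03): print(dz,proj("wrist",p-[0,0,dz]).round(1))
im=cv2.imread("pics/top5.png"); cv2.imwrite("pics/top5z.png",cv2.resize(im[170:270,150:260],None,fx=6,fy=6,interpolation=cv2.INTER_CUBIC))
im=cv2.imread("pics/side5.png"); cv2.imwrite("pics/side5z.png",cv2.resize(im[120:240,210:330],None,fx=5,fy=5,interpolation=cv2.INTER_CUBIC))
im=cv2.imread("pics/top4.png"); cv2.imwrite("pics/top4z.png",cv2.resize(im[170:270,150:260],None,fx=6,fy=6,interpolation=cv2.INTER_CUBIC))
```

```text
{'clock': 5.583, 'tool_pos': [0.476, 0.24, 0.349], 'eef_rot': [0.99, 0.138, 0.0, 0.0], 'contact_force': [0.017, -0.293, -0.993], 'moment': [-0.079, -0.124, 0.002], 'opening': 0.008, 'q': [-0.116, 0.491, -0.707, 1.641, 0.344, 1.139, -0.634]}
0.011 [275.7 243.6]
0 [275.7 251.1]
-0.008 [275.7 257.2]
-0.03 [275.7 277.1]
```

View pics/top5z.png

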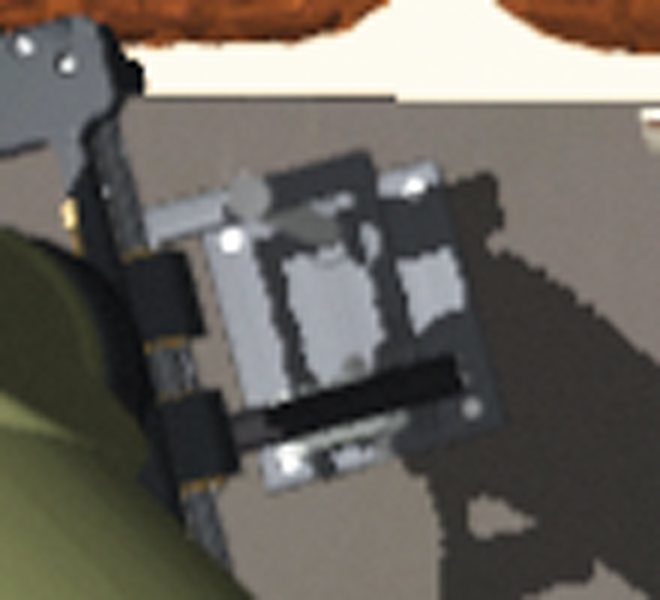

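View pics/side5z.png

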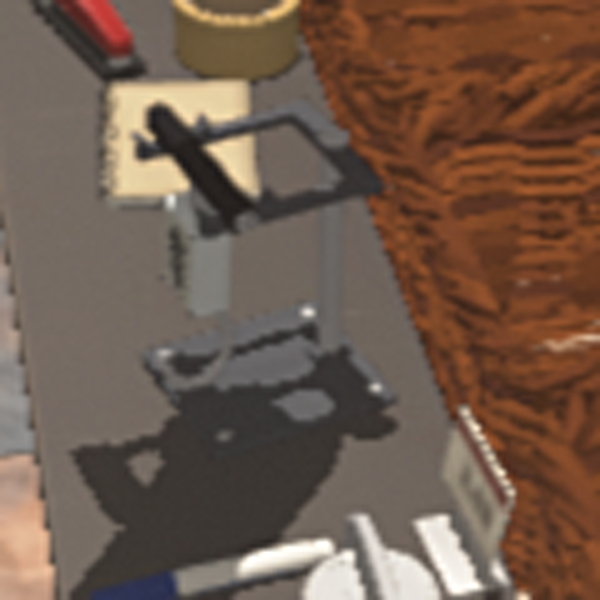

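View pics/top4z.png

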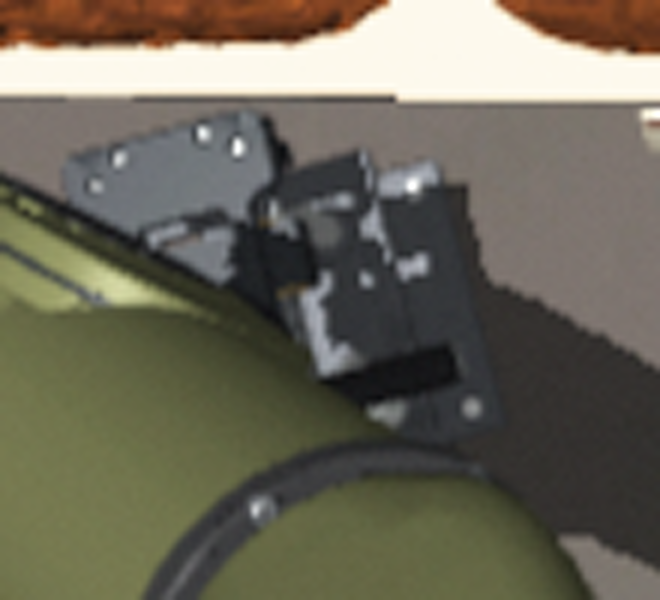

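Request:
{"name": "send_rows", "arguments": {"series": [{"delta_pos": [0.1, 0.2, 3], "turn": 0, "jaw": 0.5}, {"delta_pos": [0.1, 0.2, 6], "turn": 0, "jaw": 0.5}, {"delta_pos": [0.1, 0.2, 9], "turn": 0, "jaw": 0.5}, {"delta_pos": [0.1, 0.2, 12], "turn": 0, "jaw": 0.5}, {"delta_pos": [0.1, 0.2, 13], "turn": 0, "jaw": 0.5}, {"delta_pos": [0.1, 0.2, 13], "turn": 0, "jaw": 0.5}, {"delta_pos": [0.1, 0.2, 13.5], "turn": 0, "jaw": 0.5}, {"delta_pos": [0.1, 0.2, 14], "turn": 0, "jaw": 0.5}]}}

```text
clock: 6.25
tool_pos: [0.4786, 0.2397, 0.21]
eef_rot: [0.99, 0.138, 0.001, -0.001]
contact_force: [0.3, -0.7, 0.5]
opening: 0.497
```

Run:
```python
from h import *
plan([((.478,.238,.161),15.7)]); st()
```

```text
now 6.25 [0.4786 0.2397 0.21  ] yaw 15.81
cm [np.float64(-0.1), np.float64(0.15), np.float64(4.9)] turn 0.1 rows 1.2
{'clock': 6.25, 'tool_pos': [0.479, 0.24, 0.21], 'eef_rot': [0.99, 0.138, 0.001, -0.001], 'contact_force': [0.25, -0.728, 0.514], 'moment': [-0.085, -0.139, -0.016], 'opening': 0.497, 'q': [-0.176, 0.644, -0.619, 1.841, 0.499, 0.814, -0.775]}
```

Request:
{"name": "send_rows", "arguments": {"series": [{"delta_pos": [-0.1, 0.15, 2.5], "turn": 0, "jaw": 0.5}, {"delta_pos": [-0.1, 0.15, 4.9], "turn": 0, "jaw": 0.5}, {"delta_pos": [-0.1, 0.15, 4.9], "turn": 0, "jaw": 0.5}, {"delta_pos": [-0.1, 0.15, 4.9], "turn": 0, "jaw": 1}, {"delta_pos": [-0.1, 0.15, 4.9], "turn": 0, "jaw": 1}, {"delta_pos": [-0.1, 0.15, 4.9], "turn": 0, "jaw": 1}, {"delta_pos": [-0.1, 0.15, 4.9], "turn": 0, "jaw": 1}, {"delta_pos": [-0.1, 0.15, 4.9], "turn": 0, "jaw": 1}], "force": 50}}

```text
clock: 6.92
tool_pos: [0.4771, 0.2373, 0.1611]
eef_rot: [0.99, 0.138, 0.0, -0.0]
contact_force: [-3.7, -1.2, 5.3]
opening: 0.169
```

Request:
{"name": "send_rows", "arguments": {"series": [{"delta_pos": [0, 0, 0], "turn": 0, "jaw": 1}, {"delta_pos": [0, 0, 0], "turn": 0, "jaw": 1}, {"delta_pos": [0, 0, 0], "turn": 0, "jaw": 1}], "force": 50}}

```text
clock: 7.17
tool_pos: [0.4771, 0.2373, 0.1611]
eef_rot: [0.99, 0.138, 0.0, -0.0]
contact_force: [-2.4, -1.1, 6.8]
opening: 0.167
```

Run:
```python
from h import *
st();im=vision.snapshot("wrist"); cv2.imwrite("pics/w6.png",im)
```

```text
{'clock': 7.167, 'tool_pos': [0.477, 0.237, 0.161], 'eef_rot': [0.99, 0.138, 0.0, -0.0], 'contact_force': [-2.413, -1.059, 6.763], 'moment': [-0.266, 0.511, 0.067], 'opening': 0.167, 'q': [-0.208, 0.707, -0.566, 1.895, 0.569, 0.704, -0.835]}
```

View pics/w6.png

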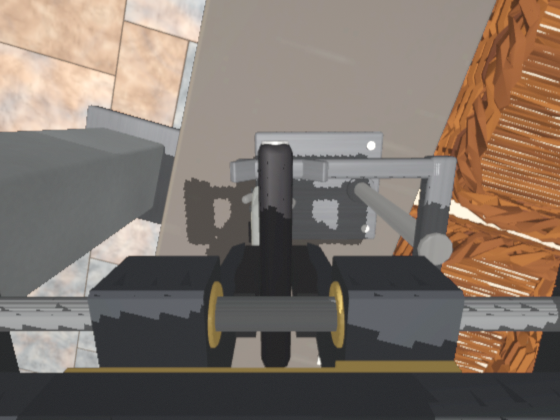

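Request:
{"name": "send_rows", "arguments": {"series": [{"delta_pos": [0, 0, -0.2], "turn": 0, "jaw": 1}, {"delta_pos": [0, 0, -0.5], "turn": 0, "jaw": 1}, {"delta_pos": [0, 0, -0.8], "turn": 0, "jaw": 1}, {"delta_pos": [0, 0, -1.0], "turn": 0, "jaw": 1}], "force": 60}}

```text
clock: 7.55
tool_pos: [0.4776, 0.2371, 0.1704]
eef_rot: [0.991, 0.137, 0.0, -0.0]
contact_force: [-0.0, 0.0, -1.6]
opening: 0.164
```

Run:
```python
from h import *
st();im=vision.snapshot("wrist"); cv2.imwrite("pics/w7.png",im)
```

```text
{'clock': 7.55, 'tool_pos': [0.478, 0.237, 0.17], 'eef_rot': [0.991, 0.137, 0.0, -0.0], 'contact_force': [-0.043, 0.048, -1.619], 'moment': [-0.013, -0.144, -0.027], 'opening': 0.164, 'q': [-0.2, 0.695, -0.577, 1.885, 0.555, 0.725, -0.822]}
```

View pics/w7.png

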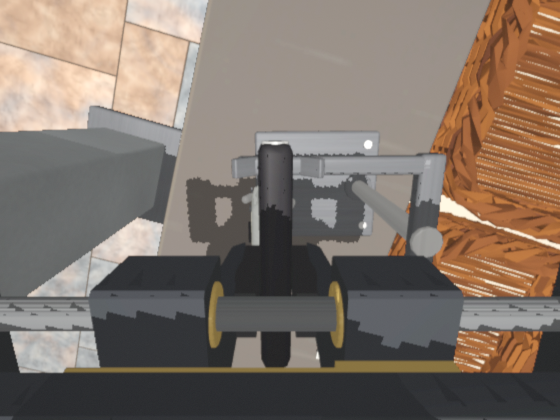

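Request:
{"name": "send_rows", "arguments": {"series": [{"delta_pos": [0, 0, -1], "turn": 0, "jaw": 1}, {"delta_pos": [0, 0, -3], "turn": 0, "jaw": 1}, {"delta_pos": [0, 0, -5.5], "turn": 0, "jaw": 1}, {"delta_pos": [0, 0, -8.5], "turn": 0, "jaw": 1}, {"delta_pos": [0, 0, -11.5], "turn": 0, "jaw": 1}, {"delta_pos": [0, 0, -14.5], "turn": 0, "jaw": 1}, {"delta_pos": [0, 0, -17], "turn": 0, "jaw": 1}, {"delta_pos": [0, 0, -18], "turn": 0, "jaw": 1}]}}

```text
clock: 8.27
tool_pos: [0.4781, 0.2385, 0.3541]
eef_rot: [0.99, 0.138, 0.003, -0.001]
contact_force: [0.3, 0.5, -1.6]
opening: 0.16
```

Run:
```python
from h import *
st()
for c in ["side","wrist"]:
    im=vision.snapshot(c); cv2.imwrite(f"pics/{c}8.png",im)
plan([((.535,.05,.352),-0.9),((.556,-.09,.352),-0.9)])
```

```text
{'clock': 8.267, 'tool_pos': [0.478, 0.239, 0.354], 'eef_rot': [0.99, 0.138, 0.003, -0.001], 'contact_force': [0.258, 0.502, -1.61], 'moment': [0.035, -0.118, 0.003], 'opening': 0.16, 'q': [-0.106, 0.486, -0.713, 1.634, 0.343, 1.144, -0.627]}
now 8.37 [0.4779 0.2378 0.3518] yaw 15.8
cm [np.float64(0.38), np.float64(19.63), np.float64(-0.02)] turn 16.7 rows 4.7
cm [np.float64(2.32), np.float64(13.97), np.float64(-0.0)] turn 0.0 rows 3.4
```

View pics/side8.png

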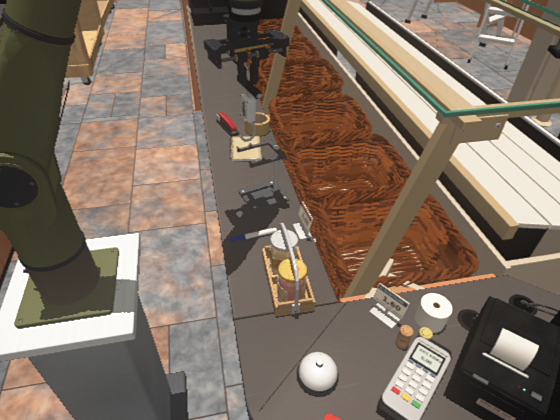

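View pics/wrist8.png

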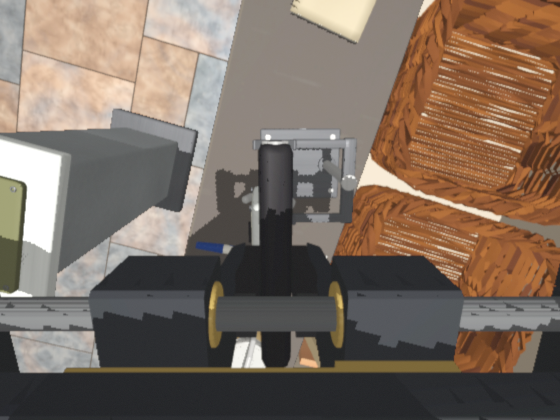

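Request:
{"name": "send_rows", "arguments": {"series": [{"delta_pos": [0.4, 3, 0], "turn": 4, "jaw": 1}, {"delta_pos": [0.4, 7, 0], "turn": 8, "jaw": 1}, {"delta_pos": [0.4, 11, 0], "turn": 13, "jaw": 1}, {"delta_pos": [0.4, 15, 0], "turn": 16.7, "jaw": 1}, {"delta_pos": [0.4, 18, 0], "turn": 16.7, "jaw": 1}, {"delta_pos": [0.4, 19.6, 0], "turn": 16.7, "jaw": 1}]}}

```text
clock: 8.87
tool_pos: [0.5343, 0.0434, 0.3473]
eef_rot: [1.0, -0.011, -0.002, 0.002]
contact_force: [0.2, 0.3, -2.3]
opening: 0.162
```

Run:
```python
from h import *
plan([((.555,-.09,.345),-0.9)])
```

```text
now 8.87 [0.5343 0.0434 0.3473] yaw -1.27
cm [np.float64(2.37), np.float64(13.29), np.float64(0.23)] turn -0.4 rows 3.2
```

Request:
{"name": "send_rows", "arguments": {"series": [{"delta_pos": [0.7, 4, 0], "turn": -0.3, "jaw": 1}, {"delta_pos": [1.4, 8, 0], "turn": -0.3, "jaw": 1}, {"delta_pos": [2, 11.5, 0], "turn": -0.3, "jaw": 1}, {"delta_pos": [2.3, 13, 0], "turn": -0.3, "jaw": 1}, {"delta_pos": [2.3, 13.4, 0], "turn": -0.3, "jaw": 1}, {"delta_pos": [2.3, 13.4, 0], "turn": -0.3, "jaw": 1}]}}

```text
clock: 9.37
tool_pos: [0.5543, -0.0859, 0.348]
eef_rot: [1.0, -0.006, -0.002, -0.0]
contact_force: [0.8, -0.5, -1.4]
opening: 0.163
```

Run:
```python
from h import *
st()
plan([((.556,-.09,.244),-0.9)])
for c in ["side","top","wrist"]:
    im=vision.snapshot(c); cv2.imwrite(f"pics/{c}9.png",im)
plan([((.556,-.09,.244),-0.9)])
im=cv2.imread("pics/side9.png"); cv2.imwrite("pics/side9z.png",cv2.resize(im[90:330,210:370],None,fx=4,fy=2.5*1.0,interpolation=cv2.INTER_CUBIC) if 0 else cv2.resize(im[90:330,210:390],None,fx=2.5,fy=2.5,interpolation=cv2.INTER_CUBIC))
```

```text
{'clock': 9.367, 'tool_pos': [0.554, -0.086, 0.348], 'eef_rot': [1.0, -0.006, -0.002, -0.0], 'contact_force': [0.783, -0.506, -1.351], 'moment': [-0.014, -0.134, -0.005], 'opening': 0.163, 'q': [0.433, 0.519, -0.606, 1.563, 0.312, 1.161, -0.25]}
now 9.37 [ 0.5543 -0.0859  0.348 ] yaw -0.73
cm [np.float64(0.17), np.float64(0.4), np.float64(10.4)] turn 0.2 rows 2.5
now 9.52 [ 0.5549 -0.0822  0.3495] yaw -0.38
cm [np.float64(0.12), np.float64(0.78), np.float64(10.55)] turn 0.5 rows 2.5
```

View pics/side9z.png

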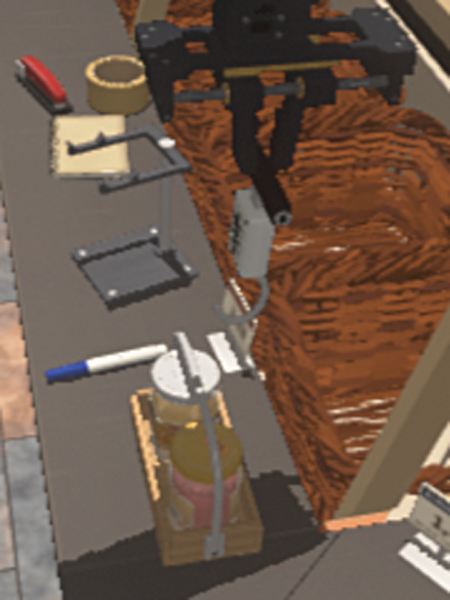

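View pics/wrist9.png

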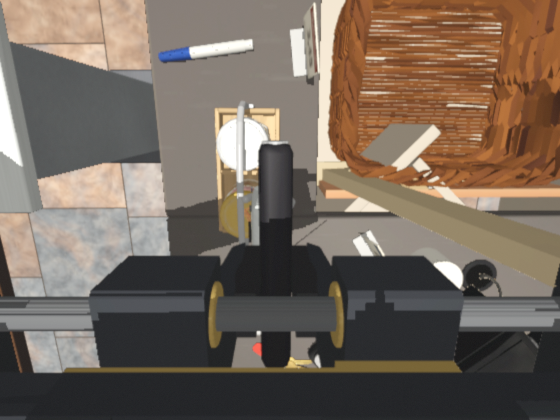

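View pics/top9.png

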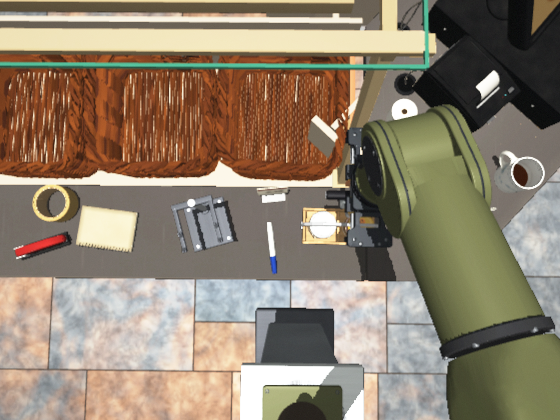

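Run:
```python
from h import *
s=r.get_state(); p=np.array(s["tool_pos"]); print(p)
o=np.array([.5545,-.084,.349+.011])
im=cv2.resize(cv2.imread("pics/side9.png")[90:330,210:390],None,fx=2.5,fy=2.5,interpolation=cv2.INTER_CUBIC)
for n,q in dict(o=(0,0,0),e1=(0,.06,0),e2=(0,-.06,0),ht=(-.012,0,-.028),hb=(-.012,0,-.088),mouth=(0,0,-.115),bot=(0,0,-.154),tip=(-.02,0,-.130)).items():
    px=proj("side",o+np.array(q)); u=((px-[210,90])*2.5); print(n,u.round(0)); cv2.circle(im,tuple(int(v) for v in u),3,(0,0,255),-1)
cv2.imwrite("pics/s9m.png",im[100:400])
```

```text
[ 0.55490055 -0.08216423  0.3495166 ]
o [259. 167.]
e1 [239. 126.]
e2 [282. 213.]
ht [242. 199.]
hb [237. 258.]
mouth [249. 282.]
bot [245. 316.]
tip [224. 298.]
```

View pics/s9m.png

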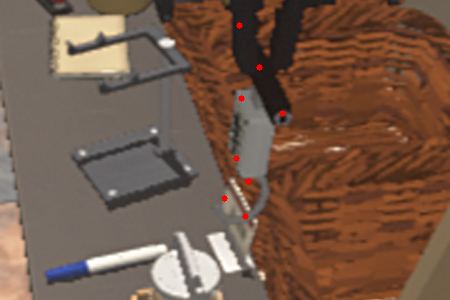

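Request:
{"name": "send_rows", "arguments": {"series": [{"delta_pos": [0.1, 0.7, 1], "turn": 0.4, "jaw": 1}, {"delta_pos": [0.1, 0.7, 3], "turn": 0.4, "jaw": 1}, {"delta_pos": [0.1, 0.7, 4.5], "turn": 0.4, "jaw": 1}, {"delta_pos": [0.1, 0.7, 5], "turn": 0.4, "jaw": 1}, {"delta_pos": [0.1, 0.7, 5], "turn": 0.4, "jaw": 1}]}}

```text
clock: 9.93
tool_pos: [0.5553, -0.0912, 0.2984]
eef_rot: [1.0, -0.008, -0.002, -0.0]
contact_force: [0.3, 1.3, -0.4]
opening: 0.166
```

Run:
```python
from h import *
st()
for c in ["side","wrist"]:
    im=vision.snapshot(c); cv2.imwrite(f"pics/{c}10.png",im)
plan([((.556,-.09,.244),-0.9)])
im=cv2.imread("pics/side10.png"); cv2.imwrite("pics/side10z.png",cv2.resize(im[150:330,230:370],None,fx=4,fy=3.3,interpolation=cv2.INTER_CUBIC))
```

```text
{'clock': 9.933, 'tool_pos': [0.555, -0.091, 0.298], 'eef_rot': [1.0, -0.008, -0.002, -0.0], 'contact_force': [0.344, 1.302, -0.358], 'moment': [0.003, -0.09, -0.019], 'opening': 0.166, 'q': [0.43, 0.566, -0.587, 1.641, 0.35, 1.045, -0.28]}
now 10.03 [ 0.5567 -0.0912  0.3004] yaw -0.94
cm [np.float64(-0.07), np.float64(-0.12), np.float64(5.64)] turn -0.0 rows 1.4
```

View pics/side10z.png

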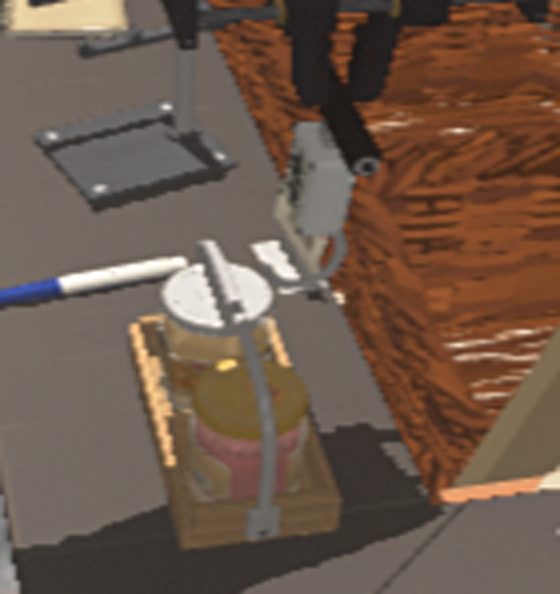

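View pics/wrist10.png

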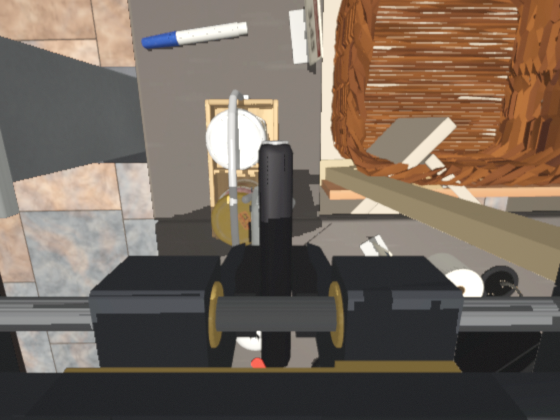

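Request:
{"name": "send_rows", "arguments": {"series": [{"delta_pos": [-0.1, -0.1, 1.5], "turn": 0, "jaw": 1}, {"delta_pos": [-0.1, -0.1, 3], "turn": 0, "jaw": 1}, {"delta_pos": [-0.1, -0.1, 4.5], "turn": 0, "jaw": 1}, {"delta_pos": [-0.1, -0.1, 5.5], "turn": 0, "jaw": 1}, {"delta_pos": [-0.1, -0.1, 5.6], "turn": 0, "jaw": 1}]}}

```text
clock: 10.45
tool_pos: [0.5548, -0.0907, 0.243]
eef_rot: [1.0, -0.009, -0.001, 0.0]
contact_force: [-0.0, -0.3, -2.6]
opening: 0.164
```

Run:
```python
from h import *
st()
for c in ["side","wrist"]:
    im=vision.snapshot(c); cv2.imwrite(f"pics/{c}11.png",im)
plan([((.511,-.09,.244),-0.9)])
im=cv2.imread("pics/side11.png"); cv2.imwrite("pics/side11z.png",cv2.resize(im[180:330,240:360],None,fx=4,fy=4,interpolation=cv2.INTER_CUBIC))
```

```text
{'clock': 10.45, 'tool_pos': [0.555, -0.091, 0.243], 'eef_rot': [1.0, -0.009, -0.001, 0.0], 'contact_force': [-0.027, -0.306, -2.567], 'moment': [-0.096, -0.075, 0.044], 'opening': 0.164, 'q': [0.411, 0.624, -0.559, 1.721, 0.401, 0.915, -0.329]}
now 10.55 [ 0.5558 -0.0906  0.2445] yaw -0.99
cm [np.float64(-4.48), np.float64(0.02), np.float64(0.05)] turn -0.1 rows 1.1
```

View pics/side11z.png

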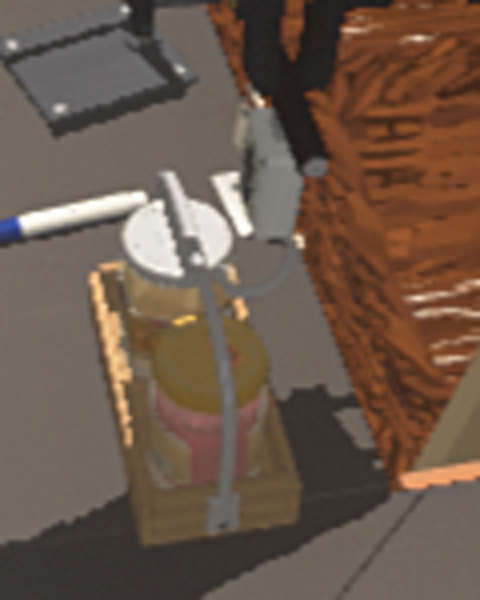

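View pics/wrist11.png

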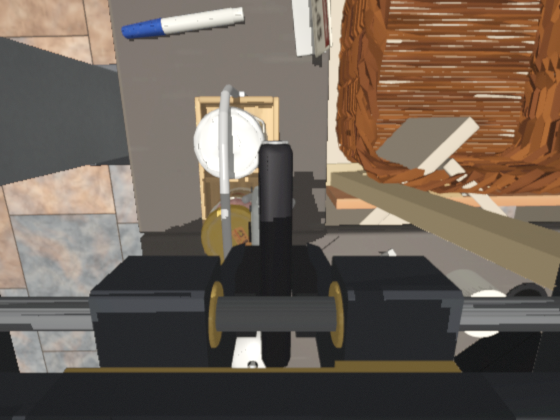

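Run:
```python
from h import *
o=np.array([.5553,-.0906,.2440+.011])
im=cv2.resize(cv2.imread("pics/side11.png")[180:330,240:360],None,fx=5,fy=5,interpolation=cv2.INTER_CUBIC)
def m(q,c):
    u=(proj("side",q)-[240,180])*5; cv2.circle(im,tuple(int(v) for v in u),3,c,-1)
for q in [(0,-.06,0),(0,0,-.115),(0,0,-.154),(-.02,0,-.130)]: m(o+np.array(q),(0,0,255))
for q in [(.511,-.09,.14),(.511,-.07,.14),(.511,-.11,.14)]: m(np.array(q),(255,0,0))
for q in [(.511,0,0),(.511,-.18,0)]: m(np.array(q),(0,255,0))
cv2.imwrite("pics/s11m.png",im[:600])
```

```text
(no output)
```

View pics/s11m.png

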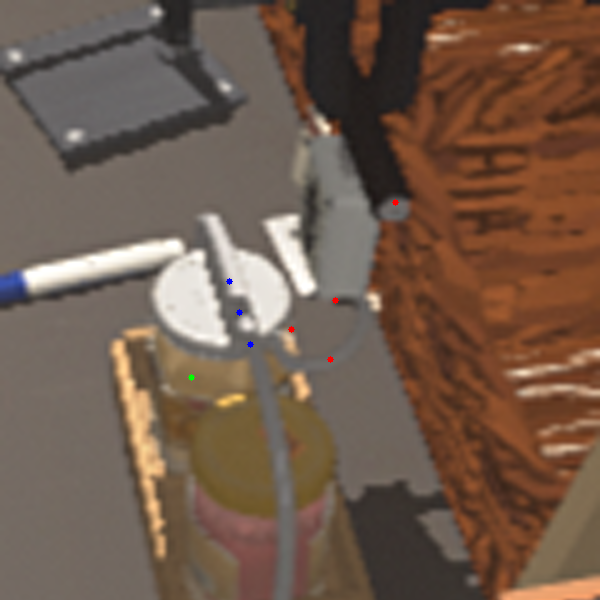

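Run:
```python
import cv2
im=cv2.imread("pics/side11.png")[230:260,280:325]
cv2.imwrite("pics/s11n.png",cv2.resize(im,None,fx=16,fy=16,interpolation=cv2.INTER_NEAREST))
```

```text
(no output)
```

View pics/s11n.png

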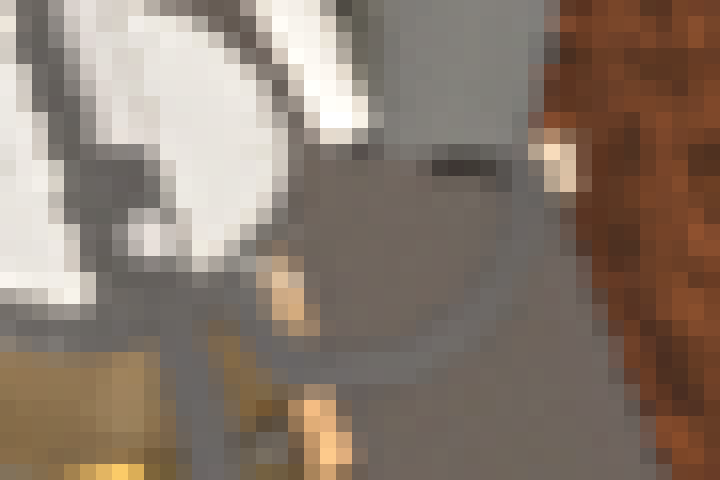

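Run:
```python
from h import *
o=np.array([.5553,-.0906,.2440+.011])
src=cv2.resize(cv2.imread("pics/side11.png")[190:265,280:340],None,fx=8,fy=8,interpolation=cv2.INTER_CUBIC)
outs=[]
for th in (0,3):
    im=src.copy(); t=np.radians(th)
    Rm=np.array([[np.cos(t),0,np.sin(t)],[0,1,0],[-np.sin(t),0,np.cos(t)]]); Rz=R.from_euler("z",-.9,degrees=True).as_matrix()
    m=lambda q:tuple(int(v) for v in (proj("side",o+Rz@Rm@np.array(q))-[280,190])*8)
    for x in(-.012,.012):
        for y in(-.023,.023):
            cv2.line(im,m((x,y,-.028)),m((x,y,-.088)),(0,0,255),1)
        for z in(-.028,-.088): cv2.line(im,m((x,-.023,z)),m((x,.023,z)),(0,0,255),1)
    cc=[m((12.5e-3*0+.0145*np.cos(a),0,-.1365+.0145*np.sin(a))) for a in np.linspace(-np.pi,0,20)]
    for a,b in zip(cc,cc[1:]): cv2.line(im,a,b,(255,0,0),1)
    cv2.circle(im,m((-.02,0,-.13)),3,(0,255,0),-1); cv2.circle(im,m((0,0,-.154)),3,(0,255,0),-1);cv2.circle(im,m((0,-.06,0)),3,(0,255,0),-1)
    outs.append(im)
im=np.hstack(outs); im=cv2.resize(im,(800,500)); cv2.imwrite("pics/s11o.png",im)
```

```text
(no output)
```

View pics/s11o.png

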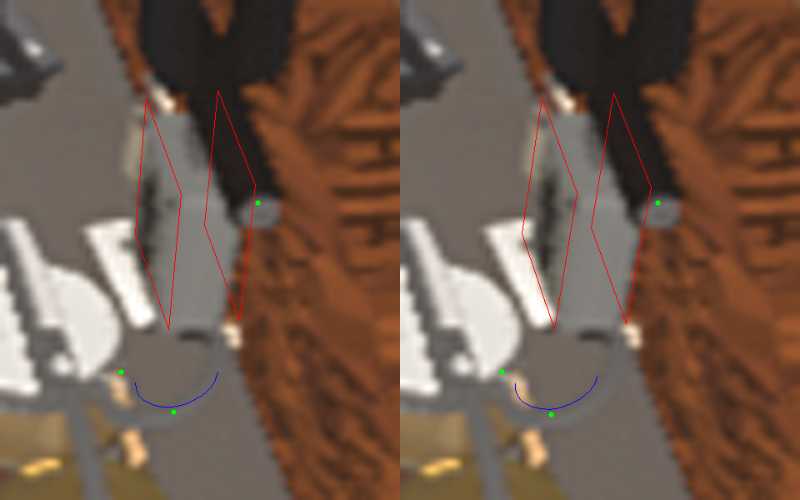

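Request:
{"name": "send_rows", "arguments": {"series": [{"delta_pos": [-0.8, 0, 0], "turn": 0, "jaw": 1}, {"delta_pos": [-1.8, 0, 0], "turn": 0, "jaw": 1}, {"delta_pos": [-2.8, 0, 0], "turn": 0, "jaw": 1}, {"delta_pos": [-3.8, 0, 0], "turn": 0, "jaw": 1}, {"delta_pos": [-4.4, 0, 0], "turn": 0, "jaw": 1}, {"delta_pos": [-4.4, 0, 0], "turn": 0, "jaw": 1}]}}

```text
clock: 11.05
tool_pos: [0.5102, -0.0902, 0.2448]
eef_rot: [1.0, -0.009, -0.0, 0.0]
contact_force: [-0.6, -0.8, -1.8]
opening: 0.165
```

Run:
```python
from h import *
st()
for c in ["side","wrist"]:
    im=vision.snapshot(c); cv2.imwrite(f"pics/{c}12.png",im)
plan([((.511,-.09,.244),-0.9)])
im=cv2.imread("pics/side12.png"); cv2.imwrite("pics/side12z.png",cv2.resize(im[180:330,240:360],None,fx=4,fy=4,interpolation=cv2.INTER_CUBIC))
```

```text
{'clock': 11.05, 'tool_pos': [0.51, -0.09, 0.245], 'eef_rot': [1.0, -0.009, -0.0, 0.0], 'contact_force': [-0.646, -0.829, -1.802], 'moment': [0.005, -0.146, -0.007], 'opening': 0.165, 'q': [0.443, 0.563, -0.57, 1.846, 0.396, 0.847, -0.342]}
now 11.15 [ 0.5119 -0.09    0.2447] yaw -1.0
cm [np.float64(-0.09), np.float64(0.0), np.float64(0.07)] turn -0.1 rows 0.0
```

View pics/side12z.png

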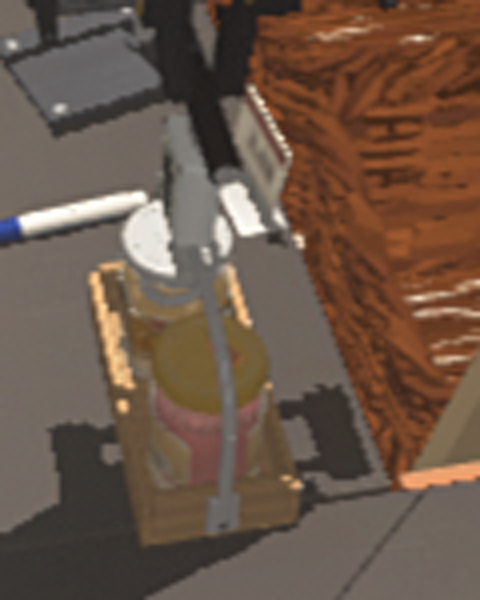

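View pics/wrist12.png

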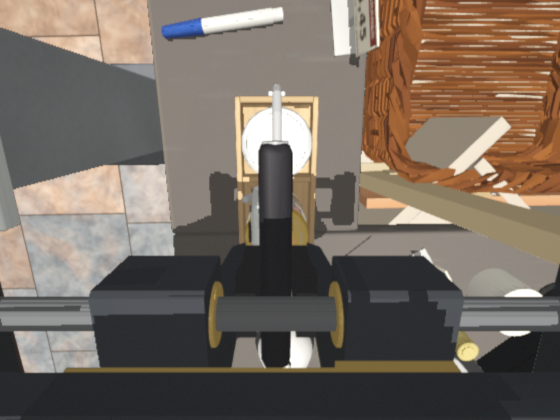

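Request:
{"name": "send_rows", "arguments": {"series": [{"delta_pos": [0, 0, -1], "turn": 0, "jaw": 1}, {"delta_pos": [0, 0, -2], "turn": 0, "jaw": 1}, {"delta_pos": [0, 0, -2.8], "turn": 0, "jaw": 1}, {"delta_pos": [0, 0, -3.2], "turn": 0, "jaw": 1}, {"delta_pos": [0, 0, -3.5], "turn": 0, "jaw": 1}, {"delta_pos": [0, 0, -3.5], "turn": 0, "jaw": 1}], "force": 60}}

```text
clock: 11.65
tool_pos: [0.5117, -0.09, 0.2793]
eef_rot: [1.0, -0.009, 0.0, 0.0]
contact_force: [1.9, 0.3, -6.6]
opening: 0.165
```

Run:
```python
from h import *
st()
```

```text
{'clock': 11.65, 'tool_pos': [0.512, -0.09, 0.279], 'eef_rot': [1.0, -0.009, 0.0, 0.0], 'contact_force': [1.918, 0.292, -6.615], 'moment': [-0.029, -0.394, 0.044], 'opening': 0.165, 'q': [0.461, 0.524, -0.594, 1.795, 0.357, 0.931, -0.304]}
```

Request:
{"name": "send_rows", "arguments": {"series": [{"delta_pos": [0, 0, -0.2], "turn": 0, "jaw": 1}, {"delta_pos": [0, 0, -0.4], "turn": 0, "jaw": 1}, {"delta_pos": [0, 0, -0.6], "turn": 0, "jaw": 1}, {"delta_pos": [0, 0, -0.8], "turn": 0, "jaw": 1}, {"delta_pos": [0, 0, -1.0], "turn": 0, "jaw": 1}, {"delta_pos": [0, 0, -1.2], "turn": 0, "jaw": 1}, {"delta_pos": [0, 0, -1.4], "turn": 0, "jaw": 1}, {"delta_pos": [0, 0, -1.6], "turn": 0, "jaw": 1}]}}

```text
clock: 12.32
tool_pos: [0.5108, -0.09, 0.2949]
eef_rot: [1.0, -0.009, -0.001, 0.0]
contact_force: [0.6, 0.3, -9.3]
opening: 0.162
```

Run:
```python
from h import *
st()
for c in ["side"]:
    im=vision.snapshot(c); cv2.imwrite(f"pics/{c}13.png",im)
cv2.imwrite("pics/side13z.png",cv2.resize(im[150:330,230:370],None,fx=3.3,fy=3.3,interpolation=cv2.INTER_CUBIC))
```

```text
{'clock': 12.317, 'tool_pos': [0.511, -0.09, 0.295], 'eef_rot': [1.0, -0.009, -0.001, 0.0], 'contact_force': [0.602, 0.284, -9.344], 'moment': [-0.01, -0.057, 0.002], 'opening': 0.162, 'q': [0.468, 0.506, -0.603, 1.772, 0.34, 0.97, -0.289]}
```

View pics/side13z.png

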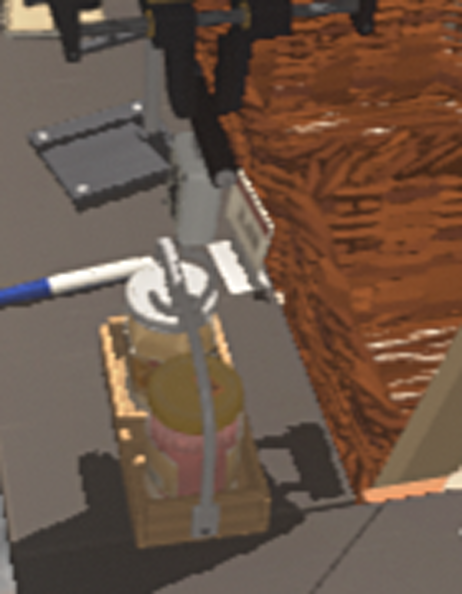

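Request:
{"name": "send_rows", "arguments": {"series": [{"delta_pos": [0, 0, -0.3], "turn": 0, "jaw": 1}, {"delta_pos": [0, 0, -0.7], "turn": 0, "jaw": 1}, {"delta_pos": [0, 0, -1.2], "turn": 0, "jaw": 1}, {"delta_pos": [0, 0, -1.8], "turn": 0, "jaw": 1}, {"delta_pos": [0, 0, -2.4], "turn": 0, "jaw": 1}, {"delta_pos": [0, 0, -3.0], "turn": 0, "jaw": 1}, {"delta_pos": [0, 0, -3.4], "turn": 0, "jaw": 1}, {"delta_pos": [0, 0, -3.6], "turn": 0, "jaw": 1}]}}

```text
clock: 13.03
tool_pos: [0.5117, -0.0898, 0.332]
eef_rot: [1.0, -0.009, 0.001, 0.0]
contact_force: [-0.4, -1.2, -9.1]
opening: 0.167
```

Run:
```python
from h import *
st()
for c in ["side","top"]:
    im=vision.snapshot(c); cv2.imwrite(f"pics/{c}14.png",im)
    if c=="side":cv2.imwrite("pics/side14z.png",cv2.resize(im[150:330,230:370],None,fx=3.3,fy=3.3,interpolation=cv2.INTER_CUBIC))
st()
```

```text
{'clock': 13.033, 'tool_pos': [0.512, -0.09, 0.332], 'eef_rot': [1.0, -0.009, 0.001, 0.0], 'contact_force': [-0.445, -1.155, -9.08], 'moment': [-0.015, -0.143, -0.049], 'opening': 0.167, 'q': [0.482, 0.468, -0.619, 1.711, 0.306, 1.059, -0.255]}
{'clock': 13.133, 'tool_pos': [0.512, -0.09, 0.331], 'eef_rot': [1.0, -0.009, 0.0, 0.0], 'contact_force': [0.009, 0.664, -9.104], 'moment': [-0.02, -0.102, -0.008], 'opening': 0.167, 'q': [0.481, 0.469, -0.619, 1.712, 0.306, 1.058, -0.256]}
```

View pics/side14z.png

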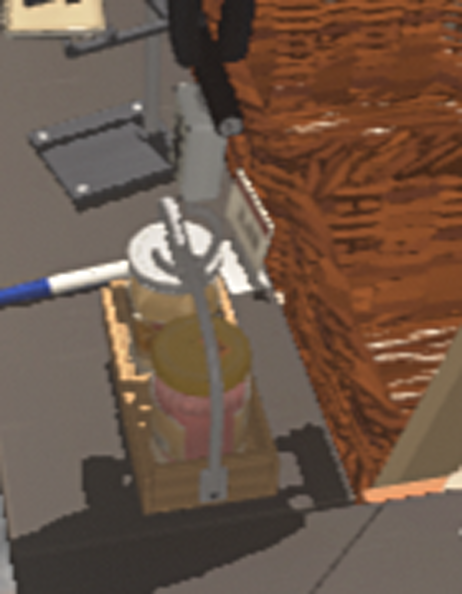

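Request:
{"name": "send_rows", "arguments": {"series": [{"delta_pos": [0, 0, 0], "turn": 0, "jaw": 1}, {"delta_pos": [0, 0, 0], "turn": 0, "jaw": 1}, {"delta_pos": [0, 0, 0], "turn": 0, "jaw": 1}, {"delta_pos": [0, 0, 0], "turn": 0, "jaw": 1}, {"delta_pos": [0, 0, 0], "turn": 0, "jaw": 1}, {"delta_pos": [0, 0, 0], "turn": 0, "jaw": 1}, {"delta_pos": [0, 0, 0], "turn": 0, "jaw": 1}, {"delta_pos": [0, 0, 0], "turn": 0, "jaw": 1}]}}

```text
clock: 13.8
tool_pos: [0.5114, -0.0899, 0.331]
eef_rot: [1.0, -0.009, 0.0, -0.0]
contact_force: [-0.3, -0.0, -8.7]
opening: 0.167
```

Request:
{"name": "send_rows", "arguments": {"series": [{"delta_pos": [0, 0, 0], "turn": 0, "jaw": 1}, {"delta_pos": [0, 0, 0], "turn": 0, "jaw": 1}, {"delta_pos": [0, 0, 0], "turn": 0, "jaw": 1}, {"delta_pos": [0, 0, 0], "turn": 0, "jaw": 1}, {"delta_pos": [0, 0, 0], "turn": 0, "jaw": 1}, {"delta_pos": [0, 0, 0], "turn": 0, "jaw": 1}, {"delta_pos": [0, 0, 0], "turn": 0, "jaw": 1}, {"delta_pos": [0, 0, 0], "turn": 0, "jaw": 1}]}}

```text
clock: 14.47
tool_pos: [0.5114, -0.0899, 0.331]
eef_rot: [1.0, -0.009, -0.0, 0.0]
contact_force: [-0.6, 0.5, -8.7]
opening: 0.16
```

Run:
```python
from h import *
st()
for c in ["side","wrist"]:
    im=vision.snapshot(c); cv2.imwrite(f"pics/{c}15.png",im)
    if c=="side":cv2.imwrite("pics/side15z.png",cv2.resize(im[150:330,230:370],None,fx=3.3,fy=3.3,interpolation=cv2.INTER_CUBIC))
```

```text
{'clock': 14.467, 'tool_pos': [0.511, -0.09, 0.331], 'eef_rot': [1.0, -0.009, -0.0, 0.0], 'contact_force': [-0.636, 0.525, -8.699], 'moment': [0.01, -0.126, 0.031], 'opening': 0.16, 'q': [0.481, 0.469, -0.619, 1.713, 0.306, 1.058, -0.256]}
```

View pics/side15z.png

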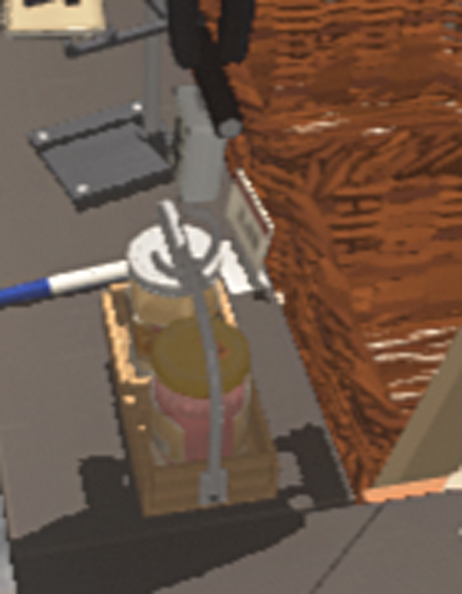

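View pics/wrist15.png

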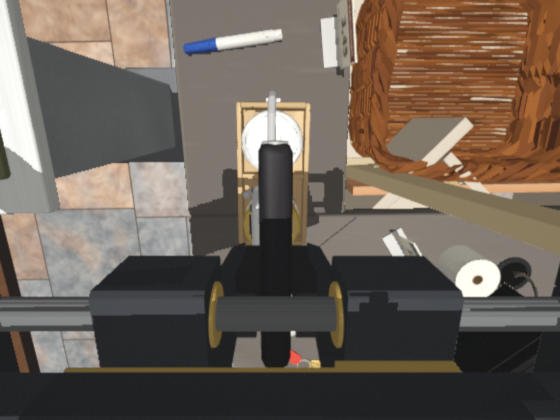

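Request:
{"name": "send_rows", "arguments": {"series": [{"delta_pos": [0, 0, 0], "turn": 0, "jaw": 1}, {"delta_pos": [0, 0, 0], "turn": 0, "jaw": 1}, {"delta_pos": [0, 0, 0], "turn": 0, "jaw": 1}, {"delta_pos": [0, 0, 0], "turn": 0, "jaw": 1}, {"delta_pos": [0, 0, 0], "turn": 0, "jaw": 1}, {"delta_pos": [0, 0, 0], "turn": 0, "jaw": 1}, {"delta_pos": [0, 0, 0], "turn": 0, "jaw": 1}, {"delta_pos": [0, 0, 0], "turn": 0, "jaw": 1}]}}

```text
clock: 15.23
tool_pos: [0.5114, -0.09, 0.331]
eef_rot: [1.0, -0.009, -0.0, 0.0]
contact_force: [-0.1, 0.0, -9.1]
opening: 0.162
```

Request:
{"name": "send_rows", "arguments": {"series": [{"delta_pos": [0, 0, 0], "turn": 0, "jaw": 1}, {"delta_pos": [0, 0, 0], "turn": 0, "jaw": 1}, {"delta_pos": [0, 0, 0], "turn": 0, "jaw": 1}, {"delta_pos": [0, 0, 0], "turn": 0, "jaw": 1}, {"delta_pos": [0, 0, 0], "turn": 0, "jaw": 1}, {"delta_pos": [0, 0, 0], "turn": 0, "jaw": 1}, {"delta_pos": [0, 0, 0], "turn": 0, "jaw": 1}, {"delta_pos": [0, 0, 0], "turn": 0, "jaw": 1}]}}

```text
clock: 15.9
tool_pos: [0.5114, -0.09, 0.331]
eef_rot: [1.0, -0.009, 0.0, 0.0]
contact_force: [-0.4, 1.1, -8.9]
opening: 0.161
```

Request:
{"name": "send_rows", "arguments": {"series": [{"delta_pos": [0, 0, 0], "turn": 0, "jaw": 1}, {"delta_pos": [0, 0, 0], "turn": 0, "jaw": 1}, {"delta_pos": [0, 0, 0], "turn": 0, "jaw": 1}, {"delta_pos": [0, 0, 0], "turn": 0, "jaw": 1}, {"delta_pos": [0, 0, 0], "turn": 0, "jaw": 1}, {"delta_pos": [0, 0, 0], "turn": 0, "jaw": 1}]}}

```text
clock: 16.4
tool_pos: [0.5114, -0.0899, 0.331]
eef_rot: [1.0, -0.009, 0.0, 0.0]
contact_force: [-0.3, -0.0, -8.6]
opening: 0.169
```

Run:
```python
from h import *
st()
for c in ["side"]:
    im=vision.snapshot(c); cv2.imwrite(f"pics/{c}16.png",im)
    if c=="side":cv2.imwrite("pics/side16z.png",cv2.resize(im[150:330,230:370],None,fx=3.3,fy=3.3,interpolation=cv2.INTER_CUBIC))
```

```text
{'clock': 16.4, 'tool_pos': [0.511, -0.09, 0.331], 'eef_rot': [1.0, -0.009, 0.0, 0.0], 'contact_force': [-0.322, -0.036, -8.628], 'moment': [-0.041, -0.119, 0.079], 'opening': 0.169, 'q': [0.481, 0.469, -0.619, 1.713, 0.306, 1.058, -0.256]}
```

View pics/side16z.png

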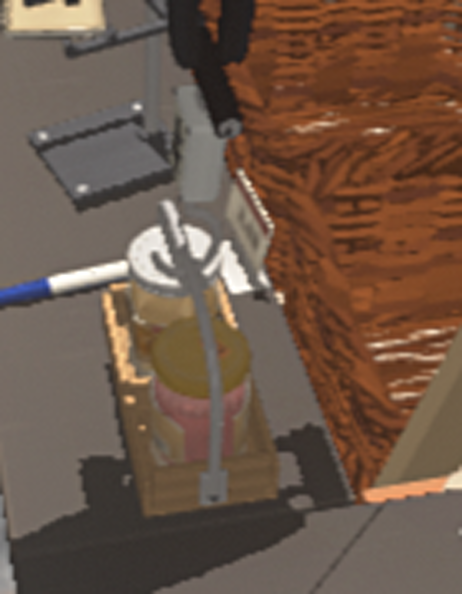

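Request:
{"name": "send_rows", "arguments": {"series": [{"delta_pos": [0, 0, 0.3], "turn": 0, "jaw": 1}, {"delta_pos": [0, 0, 0.8], "turn": 0, "jaw": 1}, {"delta_pos": [0, 0, 1.4], "turn": 0, "jaw": 1}, {"delta_pos": [0, 0, 2.0], "turn": 0, "jaw": 1}, {"delta_pos": [0, 0, 2.5], "turn": 0, "jaw": 1}, {"delta_pos": [0, 0, 2.8], "turn": 0, "jaw": 1}, {"delta_pos": [0, 0, 3.0], "turn": 0, "jaw": 1}, {"delta_pos": [0, 0, 3.2], "turn": 0, "jaw": 1}]}}

```text
clock: 17.12
tool_pos: [0.5114, -0.0899, 0.2987]
eef_rot: [1.0, -0.009, -0.0, -0.0]
contact_force: [0.5, 0.3, -9.3]
opening: 0.163
```

Request:
{"name": "send_rows", "arguments": {"series": [{"delta_pos": [0, 0, 0.2], "turn": 0, "jaw": 1}, {"delta_pos": [0, 0, 0.4], "turn": 0, "jaw": 1}, {"delta_pos": [0, 0, 0.6], "turn": 0, "jaw": 1}, {"delta_pos": [0, 0, 0.9], "turn": 0, "jaw": 1}, {"delta_pos": [0, 0, 1.2], "turn": 0, "jaw": 1}, {"delta_pos": [0, 0, 1.5], "turn": 0, "jaw": 1}, {"delta_pos": [0, 0, 1.8], "turn": 0, "jaw": 1}, {"delta_pos": [0, 0, 2.1], "turn": 0, "jaw": 1}]}}

```text
clock: 17.78
tool_pos: [0.5119, -0.0901, 0.2782]
eef_rot: [1.0, -0.009, 0.001, 0.0]
contact_force: [0.0, -1.0, -3.6]
opening: 0.164
```

Run:
```python
from h import *
st()
for c in ["side","wrist"]:
    im=vision.snapshot(c); cv2.imwrite(f"pics/{c}17.png",im)
    if c=="side":cv2.imwrite("pics/side17z.png",cv2.resize(im[150:330,230:370],None,fx=3.3,fy=3.3,interpolation=cv2.INTER_CUBIC))
```

```text
{'clock': 17.783, 'tool_pos': [0.512, -0.09, 0.278], 'eef_rot': [1.0, -0.009, 0.001, 0.0], 'contact_force': [0.045, -0.992, -3.642], 'moment': [-0.266, -0.155, 0.052], 'opening': 0.164, 'q': [0.46, 0.525, -0.593, 1.796, 0.358, 0.927, -0.306]}
```

View pics/side17z.png

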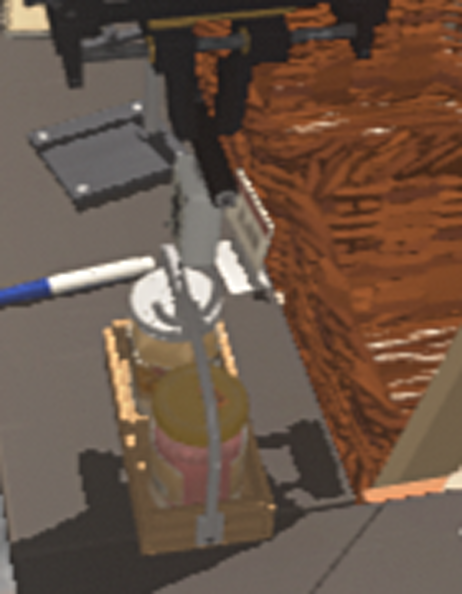

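View pics/wrist17.png

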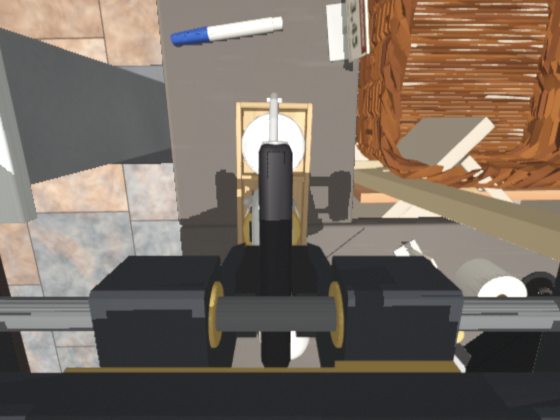

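Request:
{"name": "send_rows", "arguments": {"series": [{"delta_pos": [0, 0, 0.5], "turn": 0, "jaw": 1}, {"delta_pos": [0, 0, 1.2], "turn": 0, "jaw": 1}, {"delta_pos": [0, 0, 2], "turn": 0, "jaw": 1}, {"delta_pos": [0, 0, 2.8], "turn": 0, "jaw": 1}, {"delta_pos": [0, 0, 3.3], "turn": 0, "jaw": 1}, {"delta_pos": [0, 0, 3.3], "turn": 0, "jaw": 1}]}}

```text
clock: 18.38
tool_pos: [0.5106, -0.0899, 0.2437]
eef_rot: [1.0, -0.008, -0.001, -0.0]
contact_force: [-0.6, -0.3, -2.1]
opening: 0.168
```

Run:
```python
from h import *
st()
for c in ["side","wrist"]:
    im=vision.snapshot(c); cv2.imwrite(f"pics/{c}18.png",im)
    if c=="side":cv2.imwrite("pics/side18z.png",cv2.resize(im[180:330,240:360],None,fx=4,fy=4,interpolation=cv2.INTER_CUBIC))
st()
```

```text
{'clock': 18.383, 'tool_pos': [0.511, -0.09, 0.244], 'eef_rot': [1.0, -0.008, -0.001, -0.0], 'contact_force': [-0.609, -0.338, -2.101], 'moment': [-0.044, -0.085, -0.051], 'opening': 0.168, 'q': [0.442, 0.567, -0.57, 1.844, 0.396, 0.848, -0.341]}
{'clock': 18.483, 'tool_pos': [0.511, -0.09, 0.245], 'eef_rot': [1.0, -0.009, -0.0, -0.0], 'contact_force': [-0.178, 0.548, -1.709], 'moment': [-0.04, -0.126, 0.018], 'opening': 0.164, 'q': [0.442, 0.565, -0.571, 1.843, 0.396, 0.849, -0.341]}
```

View pics/side18z.png

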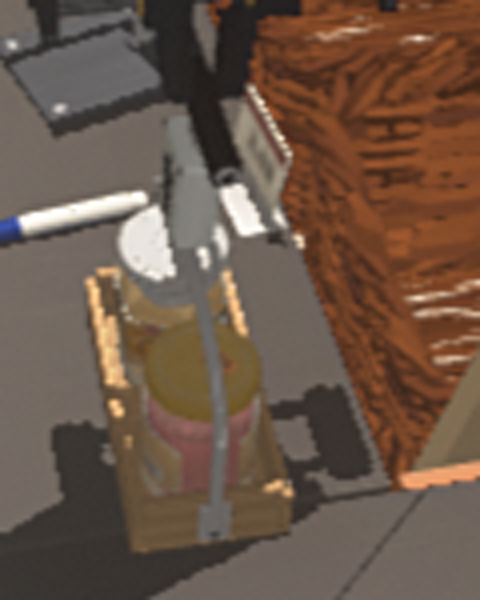

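View pics/wrist18.png

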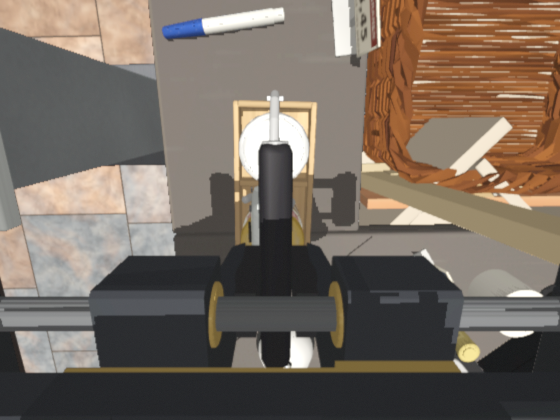

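Run:
```python
from h import *
for p in [(235,101.5),(317,102)]: print(atz("wrist",p,.042).round(4))
```

```text
[ 0.4685 -0.0011  0.042 ]
[ 0.5569 -0.0031  0.042 ]
```

Run:
```python
import cv2
a=cv2.imread("pics/wrist12.png")[85:245,220:335];b=cv2.imread("pics/wrist18.png")[85:245,220:335]
import numpy as np
cv2.imwrite("pics/cmp.png",cv2.resize(np.hstack([a,b]),None,fx=3.4,fy=3.4,interpolation=cv2.INTER_CUBIC))
```

View pics/cmp.png

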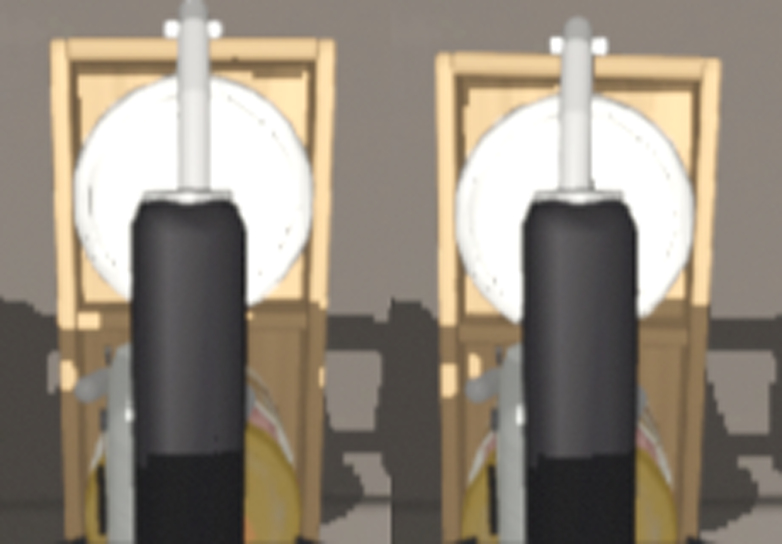

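Request:
{"name": "send_rows", "arguments": {"series": [{"delta_pos": [0, 0.2, 0], "turn": 0, "jaw": 1}, {"delta_pos": [0, 0.4, 0], "turn": 0, "jaw": 1}, {"delta_pos": [0.8, 0.4, 0], "turn": 0, "jaw": 1}, {"delta_pos": [1.8, 0.4, 0], "turn": 0, "jaw": 1}, {"delta_pos": [2.8, 0.4, 0], "turn": 0, "jaw": 1}, {"delta_pos": [3.8, 0.4, 0], "turn": 0, "jaw": 1}, {"delta_pos": [4.7, 0.4, 0], "turn": 0, "jaw": 1}, {"delta_pos": [4.7, 0.4, 0], "turn": 0, "jaw": 1}]}}

```text
clock: 19.15
tool_pos: [0.5608, -0.0947, 0.2452]
eef_rot: [1.0, -0.009, 0.001, -0.0]
contact_force: [-0.1, -0.6, -1.7]
opening: 0.161
```

Run:
```python
from h import *
st()
for c in ["side"]:
    im=vision.snapshot(c); cv2.imwrite(f"pics/{c}19.png",im)
    if c=="side":cv2.imwrite("pics/side19z.png",cv2.resize(im[180:330,240:360],None,fx=4,fy=4,interpolation=cv2.INTER_CUBIC))
st()
```

```text
{'clock': 19.15, 'tool_pos': [0.561, -0.095, 0.245], 'eef_rot': [1.0, -0.009, 0.001, -0.0], 'contact_force': [-0.149, -0.567, -1.702], 'moment': [-0.025, -0.122, 0.01], 'opening': 0.161, 'q': [0.416, 0.628, -0.56, 1.704, 0.401, 0.924, -0.32]}
{'clock': 19.2, 'tool_pos': [0.559, -0.095, 0.245], 'eef_rot': [1.0, -0.009, 0.001, -0.0], 'contact_force': [0.123, 0.324, -2.001], 'moment': [-0.046, -0.031, -0.028], 'opening': 0.165, 'q': [0.417, 0.627, -0.56, 1.706, 0.401, 0.924, -0.32]}
```

View pics/side19z.png

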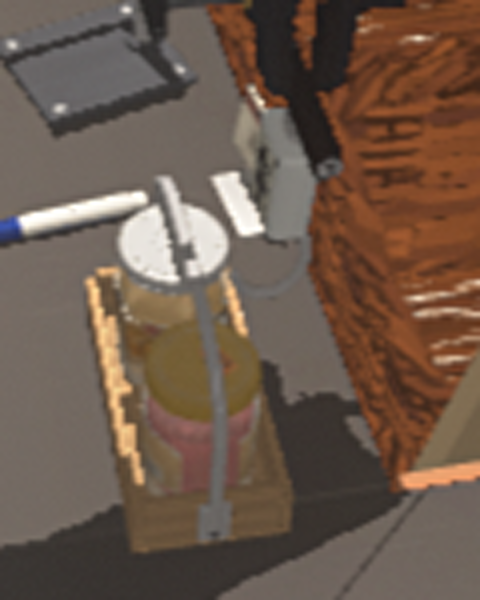

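Unhooked cleanly. Raise, then carry back to the stand.

Request:
{"name": "send_rows", "arguments": {"series": [{"delta_pos": [0, 0, -1.5], "turn": 0, "jaw": 1}, {"delta_pos": [0, 0, -4], "turn": 0, "jaw": 1}, {"delta_pos": [0, 0, -7], "turn": 0, "jaw": 1}, {"delta_pos": [0, 0, -10], "turn": 0, "jaw": 1}, {"delta_pos": [0, 0, -11.5], "turn": 0, "jaw": 1}, {"delta_pos": [0, 0, -11.5], "turn": 0, "jaw": 1}]}}

```text
clock: 19.7
tool_pos: [0.56, -0.0944, 0.3639]
eef_rot: [1.0, -0.009, 0.004, 0.0]
contact_force: [0.4, 0.4, -0.9]
opening: 0.162
```

Run:
```python
from h import *
plan([((.535,.045,.36),6),((.478,.238,.36),15.8)])
```

```text
now 19.7 [ 0.56   -0.0944  0.3639] yaw -1.01
cm [np.float64(-2.74), np.float64(-13.89), np.float64(0.39)] turn -7.0 rows 3.4
cm [np.float64(-3.65), np.float64(-19.79), np.float64(-0.0)] turn -9.8 rows 4.8
```

Request:
{"name": "send_rows", "arguments": {"series": [{"delta_pos": [-0.6, -3, 0], "turn": -2, "jaw": 1}, {"delta_pos": [-1.3, -6.5, 0], "turn": -4, "jaw": 1}, {"delta_pos": [-2, -10, 0], "turn": -6, "jaw": 1}, {"delta_pos": [-2.7, -13.5, 0], "turn": -7, "jaw": 1}, {"delta_pos": [-4, -17, 0], "turn": -9, "jaw": 1}, {"delta_pos": [-5, -20.5, 0], "turn": -11, "jaw": 1}, {"delta_pos": [-6, -24, 0], "turn": -13, "jaw": 1}, {"delta_pos": [-6.6, -26, 0], "turn": -15, "jaw": 1}]}}

```text
clock: 20.37
tool_pos: [0.4939, 0.1704, 0.359]
eef_rot: [0.992, 0.125, -0.001, -0.001]
contact_force: [0.8, 0.1, -1.6]
opening: 0.163
```

Run:
```python
from h import *
plan([((.4771,.2373,.36),15.8)])
```

```text
now 20.37 [0.4939 0.1704 0.359 ] yaw 14.42
cm [np.float64(0.03), np.float64(-6.89), np.float64(-0.1)] turn -1.4 rows 1.7
```

Request:
{"name": "send_rows", "arguments": {"series": [{"delta_pos": [0, -3, 0], "turn": -1.4, "jaw": 1}, {"delta_pos": [0, -5.5, 0], "turn": -1.4, "jaw": 1}, {"delta_pos": [0, -6.8, 0], "turn": -1.4, "jaw": 1}, {"delta_pos": [0, -6.8, 0], "turn": -1.4, "jaw": 1}, {"delta_pos": [0, -6.8, 0], "turn": -1.4, "jaw": 1}]}}

```text
clock: 20.78
tool_pos: [0.4796, 0.2317, 0.3588]
eef_rot: [0.991, 0.135, -0.001, 0.001]
contact_force: [0.8, 0.2, -2.1]
opening: 0.167
```

Run:
```python
from h import *
for c in ["side","wrist"]:
    im=vision.snapshot(c); cv2.imwrite(f"pics/{c}20.png",im)
    if c=="side":cv2.imwrite("pics/side20z.png",cv2.resize(im[20:220,200:330],None,fx=3,fy=3,interpolation=cv2.INTER_CUBIC))
plan([((.4771,.2373,.161),15.8)])
```

```text
now 20.88 [0.4807 0.2302 0.3591] yaw 15.28
cm [np.float64(-0.16), np.float64(-0.78), np.float64(19.81)] turn -0.5 rows 4.8
```

View pics/wrist20.png

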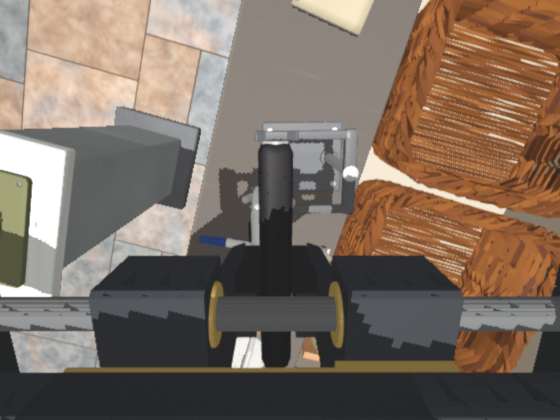

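View pics/side20z.png

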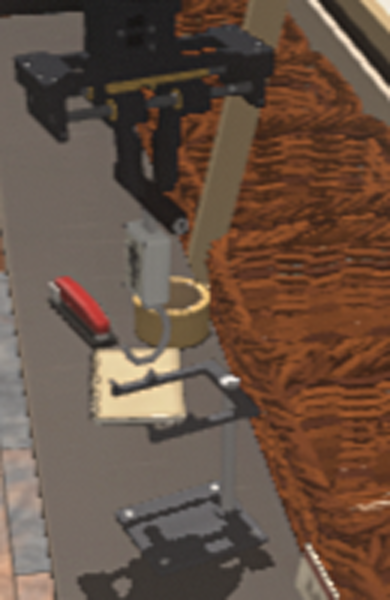

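Request:
{"name": "send_rows", "arguments": {"series": [{"delta_pos": [-0.15, -0.75, 0], "turn": -0.5, "jaw": 1}, {"delta_pos": [-0.15, -0.75, 1.5], "turn": -0.5, "jaw": 1}, {"delta_pos": [-0.15, -0.75, 4], "turn": -0.5, "jaw": 1}, {"delta_pos": [-0.15, -0.75, 7], "turn": -0.5, "jaw": 1}, {"delta_pos": [-0.15, -0.75, 10], "turn": -0.5, "jaw": 1}, {"delta_pos": [-0.15, -0.75, 13], "turn": -0.5, "jaw": 1}, {"delta_pos": [-0.15, -0.75, 15], "turn": -0.5, "jaw": 1}, {"delta_pos": [-0.15, -0.75, 15], "turn": -0.5, "jaw": 1}]}}

```text
clock: 21.55
tool_pos: [0.4749, 0.2363, 0.2062]
eef_rot: [0.99, 0.138, -0.004, 0.002]
contact_force: [-0.5, -0.5, -0.9]
opening: 0.163
```

Run:
```python
from h import *
st()
plan([((.4771,.2373,.161),15.8)])
for c in ["side","wrist"]:
    im=vision.snapshot(c); cv2.imwrite(f"pics/{c}21.png",im)
    if c=="side":cv2.imwrite("pics/side21z.png",cv2.resize(im[70:220,220:320],None,fx=4,fy=4,interpolation=cv2.INTER_CUBIC))
plan([((.4771,.2373,.161),15.8)])
```

```text
{'clock': 21.55, 'tool_pos': [0.475, 0.236, 0.206], 'eef_rot': [0.99, 0.138, -0.004, 0.002], 'contact_force': [-0.533, -0.537, -0.871], 'moment': [-0.085, -0.078, -0.066], 'opening': 0.163, 'q': [-0.174, 0.649, -0.62, 1.848, 0.502, 0.816, -0.778]}
now 21.55 [0.4749 0.2363 0.2062] yaw 15.86
cm [np.float64(0.24), np.float64(-0.04), np.float64(4.52)] turn 0.1 rows 1.1
now 21.65 [0.477  0.2388 0.2101] yaw 15.86
cm [np.float64(-0.04), np.float64(0.14), np.float64(4.91)] turn 0.1 rows 1.2
```

View pics/side21z.png

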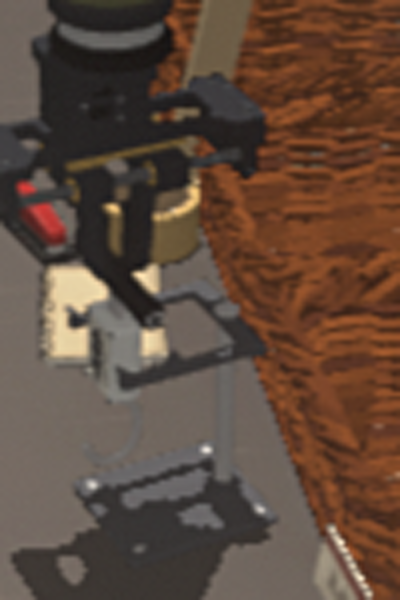

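View pics/wrist21.png

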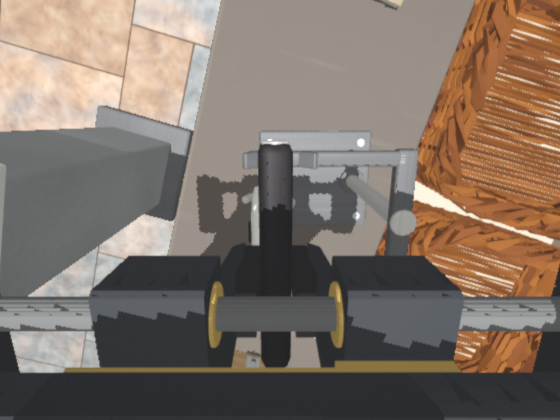

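Request:
{"name": "send_rows", "arguments": {"series": [{"delta_pos": [0, 0.1, 1], "turn": 0, "jaw": 1}, {"delta_pos": [0, 0.1, 2], "turn": 0, "jaw": 1}, {"delta_pos": [0, 0.1, 3], "turn": 0, "jaw": 1}, {"delta_pos": [0, 0.1, 3.8], "turn": 0, "jaw": 1}, {"delta_pos": [0, 0.1, 4.3], "turn": 0, "jaw": 1}, {"delta_pos": [0, 0.1, 4.6], "turn": 0, "jaw": 1}, {"delta_pos": [0, 0.1, 4.8], "turn": 0, "jaw": 1}, {"delta_pos": [0, 0.1, 4.8], "turn": 0, "jaw": 1}]}}

```text
clock: 22.32
tool_pos: [0.4771, 0.2382, 0.1617]
eef_rot: [0.99, 0.139, -0.0, 0.0]
contact_force: [-0.5, -0.4, -1.4]
opening: 0.162
```

Run:
```python
from h import *
st()
for c in ["side"]:
    im=vision.snapshot(c); cv2.imwrite(f"pics/{c}22.png",im)
    if c=="side":cv2.imwrite("pics/side22z.png",cv2.resize(im[70:220,220:320],None,fx=4,fy=4,interpolation=cv2.INTER_CUBIC))
```

```text
{'clock': 22.317, 'tool_pos': [0.477, 0.238, 0.162], 'eef_rot': [0.99, 0.139, -0.0, 0.0], 'contact_force': [-0.535, -0.402, -1.446], 'moment': [-0.076, -0.088, -0.029], 'opening': 0.162, 'q': [-0.207, 0.708, -0.571, 1.892, 0.57, 0.709, -0.836]}
```

View pics/side22z.png

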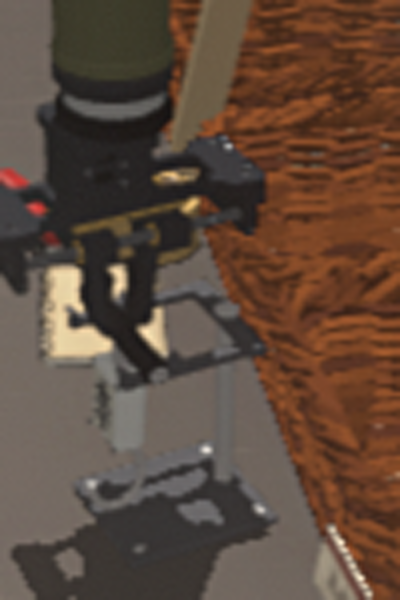

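Request:
{"name": "send_rows", "arguments": {"series": [{"delta_pos": [0, 0, 0.1], "turn": 0, "jaw": 1}, {"delta_pos": [0, 0, 0.1], "turn": 0, "jaw": 1}, {"delta_pos": [0, 0, 0.2], "turn": 0, "jaw": 1}, {"delta_pos": [0, 0, 0.2], "turn": 0, "jaw": 1}]}}

```text
clock: 22.7
tool_pos: [0.4775, 0.2385, 0.1611]
eef_rot: [0.99, 0.138, 0.001, -0.0]
contact_force: [-0.9, -0.5, 6.1]
opening: 0.163
```

Request:
{"name": "send_rows", "arguments": {"series": [{"delta_pos": [0, 0, -0.1], "turn": 0, "jaw": 0.8}, {"delta_pos": [0, 0, -0.1], "turn": 0, "jaw": 0.7}, {"delta_pos": [0, 0, -0.1], "turn": 0, "jaw": 0.6}, {"delta_pos": [0, 0, -0.1], "turn": 0, "jaw": 0.5}, {"delta_pos": [0, 0, -0.1], "turn": 0, "jaw": 0.5}, {"delta_pos": [0, 0, -0.1], "turn": 0, "jaw": 0.5}], "force": 10}}

```text
clock: 23.2
tool_pos: [0.4772, 0.2381, 0.1609]
eef_rot: [0.99, 0.138, -0.0, 0.0]
contact_force: [0.4, 0.3, 0.7]
opening: 0.499
```

Run:
```python
from h import *
st()
for c in ["side","wrist"]:
    im=vision.snapshot(c); cv2.imwrite(f"pics/{c}23.png",im)
    if c=="side":cv2.imwrite("pics/side23z.png",cv2.resize(im[70:220,220:320],None,fx=4,fy=4,interpolation=cv2.INTER_CUBIC))
```

```text
{'clock': 23.2, 'tool_pos': [0.477, 0.238, 0.161], 'eef_rot': [0.99, 0.138, -0.0, 0.0], 'contact_force': [0.441, 0.334, 0.744], 'moment': [-0.071, -0.166, -0.075], 'opening': 0.499, 'q': [-0.207, 0.709, -0.57, 1.893, 0.571, 0.707, -0.837]}
```

View pics/side23z.png

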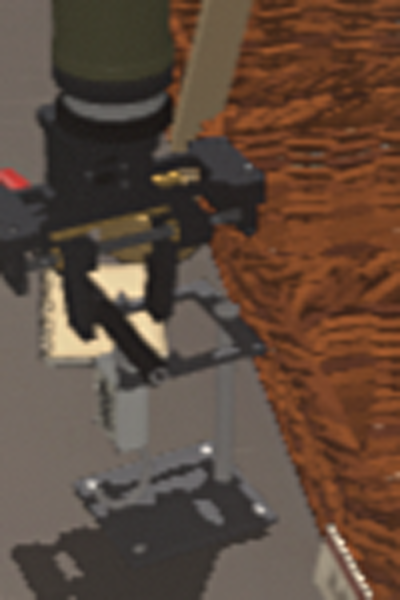

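View pics/wrist23.png

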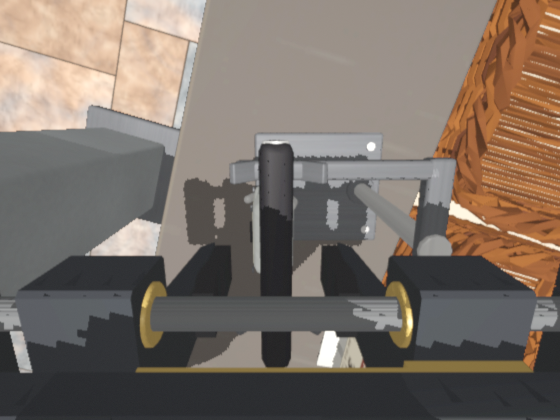

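Released and seated. Retreat straight up.

Request:
{"name": "send_rows", "arguments": {"series": [{"delta_pos": [0, 0, -1], "turn": 0, "jaw": 0.5}, {"delta_pos": [0, 0, -3], "turn": 0, "jaw": 0.5}, {"delta_pos": [0, 0, -6], "turn": 0, "jaw": 0.5}, {"delta_pos": [0, 0, -9], "turn": 0, "jaw": 0.5}, {"delta_pos": [0, 0, -12], "turn": 0, "jaw": 0.5}, {"delta_pos": [0, 0, -15], "turn": 0, "jaw": 0.5}, {"delta_pos": [0, 0, -17], "turn": 0, "jaw": 0.5}, {"delta_pos": [0, 0, -17], "turn": 0, "jaw": 0.5}]}}

```text
clock: 23.97
tool_pos: [0.4787, 0.2403, 0.3361]
eef_rot: [0.99, 0.138, 0.004, -0.002]
contact_force: [0.6, 0.4, -0.1]
opening: 0.498
```

Run:
```python
from h import *
st()
for c in ["side","top","wrist"]:
    im=vision.snapshot(c); cv2.imwrite(f"pics/{c}24.png",im)
    if c=="side":cv2.imwrite("pics/side24z.png",cv2.resize(im[120:330,210:340],None,fx=2.8,fy=2.8,interpolation=cv2.INTER_CUBIC))
```

```text
{'clock': 23.967, 'tool_pos': [0.479, 0.24, 0.336], 'eef_rot': [0.99, 0.138, 0.004, -0.002], 'contact_force': [0.58, 0.437, -0.124], 'moment': [-0.046, -0.166, 0.01], 'opening': 0.498, 'q': [-0.11, 0.503, -0.711, 1.665, 0.363, 1.1, -0.647]}
```

View pics/side24z.png

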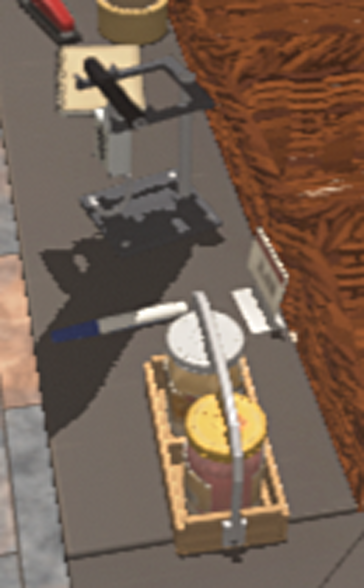

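View pics/top24.png

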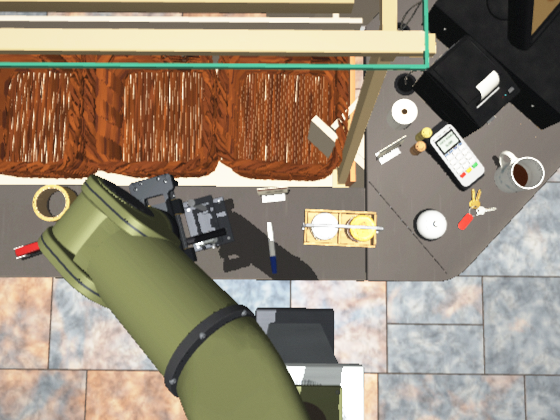

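View pics/wrist24.png

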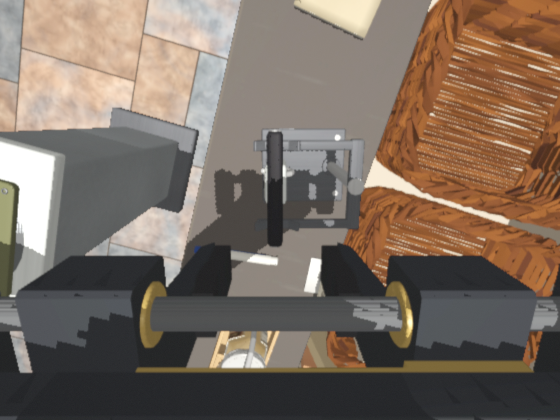

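The scale hangs in its cradles as it did at the start (bar at about column 275 in the wrist view). The basket stands upright with both jars in it, and the bystanders are where they were. I'm handing the job in.

Run:
```python
from h import *
print(order.finish_job()); st()
```

```text
the job is handed in; nothing more can be done
None
the job is handed in; nothing more can be done
```

I weighed the basket with both jars on the scale, set it back down, unhooked it, hung the scale back on its stand and handed the job in. `finish_job()` reports no verdict. The robot's clock stood at about 24 s of the 61 s allowed.

- **Weighing:** I took the scale off the stand by its crossbar, hooked the basket handle and lifted the basket about 30 mm clear of the counter. I held it still for about 3.3 s, with the wrist force steady at about 9 N.
- **Last checks:** the last pictures show the scale back in both cradles with the gripper open above it. The basket stands upright with both jars in it. The marker, price holder and bell look as they did at the start.
- **First grasp failed:** the fingers slipped off the crossbar on the first lift, and the scale stayed on its stand, apparently unmoved. The second grasp, 3 mm lower, held.
- **Basket shifted:** it came down about 4–5 mm toward −y and turned about a degree from where it started.
- **Load reading disagrees:** taking off the scale's own 1.6 N, the measured load was about 7.2 N. The listed masses would give about 8.8 N. The pictures showed the basket raised at both ends, so I put the gap down to sensor or mass error. I did not read the pointer itself.

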